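Tumble the moulded clips and park the barrel hatch up

ROBOT

A 6-joint arm with a two-finger parallel gripper is mounted at the origin on the work surface. World frame = base frame: x ahead of the robot, y to its left, z up, the work surface at z = 0. Lengths are in m, angles in rad, forces in N, time in s.
With the tool pointing down it reaches from about 0.25 to 0.725 m from the base axis. Payload 4 kg.
Tool frame: the origin (TCP) lies midway between the tips of the shut fingers; the grasp point (between the pads) lies 19 mm behind it (bot.grip_depth is the distance from the TCP to the grasp point, in m); z points along the fingers, y is the line along which they close (so a half turn about z gives the same grasp; the last joint's range is limited). The gripper opens to 85 mm and grips with 20 to 120 N. Pads are 22 mm wide; open, the fingers measure 114 mm over their backs; the gripper's body (76 mm by 85 mm) begins 54 mm behind the grasp point. The pads swing forward as they close: fully open they stand 13 mm farther back than shut.
Start: joints at [-1.306, 0.241, 0.005, 1.335, 0, 1.571], TCP at [0.131, -0.483, 0.206] pointing down, gripper open.
Joint ranges: [-2.72, 2.72], [-1.05, 1.87], [-1.09, 1.28], [-1.99, 2.15], [-1.42, 1.44], [-3.14, 3.14]. Speed limits (rad/s): [2.79, 2.79, 3.14, 3.14, 3.14, 3.14].

INTERFACE

Orientations are given as a unit quaternion [x, y, z, w].
In Python, from workcell import bot gives the robot as it stands.
- The arm moves only by the shell command python3 -m creep 'ROWS'. ROWS is JSON, one flat list of numbers, 5 for each row, row after row: the shift along the world's x, y, z in m, then the turn about the world's z in rad, then the finger opening in m, from 0 to 0.0854. In form: [x, y, z, twist, claw, x, y, z, twist, claw, ...]. A call has 1 to 10 rows; each row is the pose to reach, as a shift and turn from the pose commanded when the call began; what a row does not reach only later rows make up. A row lasts 1/12 s, in which the tool goes at most 41.7 mm and 7.16 degrees, less where a joint would pass 70% of its speed; a pose out of reach is approached as far as the arm can. A call with a gripper value outside its range is refused whole. The fingers move at their own pace and stop on an object; the grip force is fixed at half the most. Time passes only in rows, so rows that repeat a pose let the fingers close. It gives the time, the measured TCP pose, the force, the opening and the grip force at its end, in the units of the state.
- bot.get_obs(): the state, without advancing time (a new reading comes with each control period).
- bot.camera(name): name is "side" or "top"; returns a dict with "pixels" (384x512x3 uint8, red, green, blue), "camera_matrix" (3x3 intrinsics, pixels), "extrinsics" (4x4, takes a point from world to camera coordinates). Camera axes: x right, y down, z forward; pixel columns grow to the right and rows downward; lengths in m; the calibration is good to about 2 mm. A picture is of the moment at which its call begins. There is no depth.
- bot.job_done(): hands the job in; it is judged then, once.
Trained networks look in the newest picture that a camera, given by its name, has taken for a name from the list of things; names that differ only in an ending like _2 or _b are one class to them, and where a whole thing is asked for, a point or a joint stands for the part that bears it (a point fixed in the world has none). Each returns a list of dicts, best first, with "score" (0 to 1); they miss things now and then, are a little off and sometimes report something else, mostly with a low value. They report only what shows in the picture. A call takes as long as a camera call.
- bot.look_for(camera, thing): "centre" ([column, row] as shares, 0 to 1, of the picture: columns of its width, rows of its height, amid what is visible of it).
- bot.place_of(camera, thing): "centre" ([column, row] as shares, 0 to 1, of the picture: columns of its width, rows of its height: a listed point, or the origin of a listed thing).
The state is a dict: "clock": time; "joint_pos": joint angles; "joint_vel": joint speeds; "tau": joint torques, N m; "eef_pos": TCP position; "tool_rot": TCP orientation; "ft_force": force on the tool from outside, world axes, zero at the start; "ft_torque": the same for the moment, N m; "grip_width": finger opening in m; "grasp_force": force on a finger pad.
Only numpy, scipy, OpenCV 4.12 (cv2) and the standard library are available. Lean on these libraries where they do the work, as an engineer would, in place of code of your own. Each camera call takes 0.05 s, during which the arm holds its last target. There are 200 camera calls.

TASK

Turn the clip tumbler by its crank handle, either way round, bring the barrel (not just the crank) up to 40 turns a minute and keep it between 35 and 45 for six seconds without a break, never letting it run above 55. Then stop the barrel with its clear hatch straight up under the pointer, within about 10 degrees, ready for unloading, and let go of the crank. Do not put the hand on the barrel, and leave the other things on the bench where they are.

Things in the scene. Friction and masses are not known exactly. Their poses are not given: they have to be found in the camera images.
- stand: Grey frame of the hand-cranked barrel tumbler, fixed to the bench: base plate 260 x 250 mm, two uprights 216 mm apart carrying a level shaft 165 mm above the origin. Origin under the middle of the barrel, on the cutting mat (mat top at z = 3 mm). Its y axis runs along the shaft, the crank is at the -y end; its x axis points away from the robot.
- drum (a joint): Angle of the barrel about the shaft (the stand's +y axis), rad, without limit, counting whole turns. At every multiple of 2 pi the hatch is straight up; growing values carry the barrel's top away from the robot (to the stand's +x). Moment of inertia 0.0245 kg m2 nominal (shell 5.4 kg, real ones up to 25 % off); bearing friction 0.04 N m plus 0.002 N m per rad/s.
- shell: The barrel: ten-sided, grey plastic, 162 mm across flats, 150 mm long in y between steel flanges of 184 mm diameter; origin on the shaft at mid-length, y along the shaft. Its +z axis points out through the hatch. Five loose 12 g rubbery clips (some lighter or heavier) tumble inside and drag on it unevenly, about 0.01 to 0.035 N m. Let go, it coasts to rest and stays.
- hatch (a point): Middle of the hatch, 84 mm from the shaft, turning with the barrel: a clear panel in an aluminium frame, 52 x 136 mm, with a black thumb latch; the barrel's only such side. A small steel lug on the rim of the -y flange marks the same direction. Parked, hatch and lug face straight up and the lug stands under the steel pointer blade on the -y upright.
- crank_centre (a point): Centre of the circle of 52 mm radius on which the handle's grip point travels, in the plane of the stand's x and z axes: a point on the shaft's axis, 220 mm to the stand's -y side of its origin and 165 mm above it. Axes as the stand's.
- handle_grip (a point): Best grip point, on the axis of the crank's black handle: 26 mm diameter, 88 mm long, parallel to the stand's y, free to spin on its pin (the gripper need not turn with it). The point is 30 mm from the handle's free (-y) end and 60 mm from the face of the dark steel crank arm (26 mm wide, 12 mm thick, with a round counterweight reaching 61 mm from the shaft).
- clutch (a point): Middle of the finned aluminium magnetic slip clutch (80 mm diameter, on the shaft) between crank and barrel. The crank is not fixed to the barrel: it drags it with 0.050 N m per rad/s of their speed difference, either way, so the barrel follows with a lag of about 0.5 s and slips behind. The crank is balanced and light (0.0007 kg m2); let go, it moves with the barrel.
- tray: black open tray 100 x 190 x 40 mm in front of the tumbler (robot side), for the clips later; standing on the cutting mat; leave it alone
- label_roll: roll of paper labels lying flat, 106 mm diameter, 50 mm high; standing on the cutting mat; leave it alone
- packed: stack of two dark product boxes, 75 x 110 x 64 mm in all; standing on the cutting mat; leave it alone
- driver: screwdriver lying flat, about 200 mm long, red handle; standing on the cutting mat; leave it alone
- spare: one loose black clip lying flat, 52 mm long, 11 mm high; standing on the cutting mat; leave it alone
- jar: small closed plastic jar, 72 mm across, 75 mm high; standing on the cutting mat; leave it alone

How it is judged:
On the way:
1. the barrel turns at 35 to 45 turns a minute, one way, for 6 s on end ((velocity of joint drum between 3.665 and 4.712 rad/s or velocity of joint drum between -4.712 and -3.665 rad/s)), for 6 s.
At the end, for the whole second after the job is handed in: the barrel is at rest (under 0.15 rad/s) with its hatch straight up to within 0.19 rad (11 degrees), and the crank is released (angle between shell's own z axis and vertical below 0.19 rad and velocity of joint drum between -0.15 and 0.15 rad/s); the robot touches nothing.
It fails at once if the barrel runs above 55 turns a minute (velocity of joint drum above 5.76 rad/s or velocity of joint drum below -5.76 rad/s).
It fails at once if the robot pushes on the barrel itself (contact force between any of the fingers, the arm and shell above 2 N).
It fails at once if another thing on the bench is pushed away or knocked over (distance of any of tray, label_roll, packed, driver, spare, jar from where it was at the start of the episode above 0.03 m or angle between any of tray, label_roll, packed, jar's own z axis and vertical above 0.5 rad).
It also fails if it takes over 61 s, if anything falls off the work surface, if the arm or the gripper's body presses on something with over 40 N, if the wrist force passes 120 N, or if a joint passes its speed limit or range.

## Working session

There is one attempt and no reset: what is moved stays moved. The work goes in short steps, Python scripts to look and compute and a shell command to move; the robot and the scene stay as the last step left them, time stands still between calls to the robot, and variables do not carry over. Pictures are saved under pics/ and viewed, at most 10 in all, crops included, and the job is handed in when it is done.

```bash
ls; mkdir -p pics; cat > h.py <<'E'
from workcell import bot
import numpy as np, cv2
def snap(c,save=None):
    d=bot.camera(c); im=np.array(d["pixels"])
    if save: cv2.imwrite('pics/'+save,im[:,:,::-1])
    return im,np.array(d["camera_matrix"]),np.array(d["extrinsics"])
def proj(K,E,p):
    p=np.atleast_2d(p); q=(E[:3,:3]@p.T+E[:3,3:4]); u=K@q; return (u[:2]/u[2]).T
E
python3 - <<'E'
from h import *
import json
cal={}
for c in ("side","top"):
    im,K,Ex=snap(c,c+'0.png'); cal[c]=dict(K=K.tolist(),E=Ex.tolist())
    print(c,K.round(1).tolist(),Ex.round(3).tolist())
    for t in ("stand","shell","crank_centre","handle_grip","hatch","clutch"):
        r=bot.place_of(c,t)[:2]; print(t,[(round(a["centre"][0]*512,1),round(a["centre"][1]*384,1),round(a["score"],2)) for a in r])
json.dump(cal,open('cal.json','w'))
o=bot.get_obs(); print(o["clock"],o["eef_pos"],o["tool_rot"],o["ft_force"],o["grip_width"])
E
```

```text
pics
side [[431.8, 0.0, 258.1], [0.0, 431.8, 192.2], [0.0, 0.0, 1.0]] [[0.994, -0.111, 0.016, -0.551], [-0.052, -0.583, -0.811, 0.168], [0.099, 0.805, -0.585, 1.137], [0.0, 0.0, 0.0, 1.0]]
stand [(263.9, 228.5, 0.6)]
shell [(265.6, 179.4, 0.6)]
crank_centre [(293.9, 233.7, 0.83), (265.5, 226.9, 0.15)]
handle_grip [(298.8, 248.2, 0.77)]
hatch [(240.6, 199.1, 0.79)]
clutch [(284.1, 208.8, 0.81)]
top [[353.3, 0.0, 257.3], [0.0, 353.3, 194.5], [0.0, 0.0, 1.0]] [[0.027, -1.0, 0.007, -0.007], [-0.995, -0.028, -0.095, 0.538], [0.095, -0.005, -0.995, 1.012], [0.0, 0.0, 0.0, 1.0]]
stand []
shell [(238.2, 176.6, 0.89), (336.0, 126.4, 0.62)]
crank_centre [(324.1, 166.0, 0.57)]
handle_grip [(319.9, 158.6, 0.57)]
hatch [(240.3, 204.7, 0.58)]
clutch [(289.0, 166.7, 0.68)]
0.7 [ 0.13084818 -0.48258597  0.20583452] [ 9.91252454e-01  1.31979434e-01 -1.13028545e-05  2.25901663e-05] [ 0.17379779 -0.5432242   0.16396562] 0.0856034901930326
```

```bash
python3 -m creep --help 2>&1 | head -20
```

```text
invalid input: not JSON, or not a number
```

View pics/side0.png

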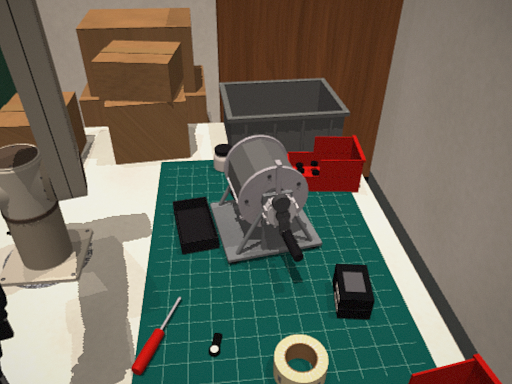

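View pics/top0.png

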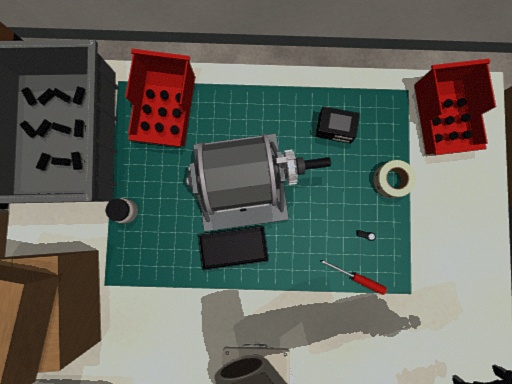

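```bash
cat > fit.py <<'E'
from h import *
import json
from scipy.optimize import least_squares
cal={k:{a:np.array(b) for a,b in v.items()} for k,v in json.load(open('cal.json')).items()}
def world(s,p):   # s=x,y,yaw ; p in stand frame
    c,n=np.cos(s[2]),np.sin(s[2]); return np.array([s[0]+c*p[0]-n*p[1],s[1]+n*p[0]+c*p[1],0.003+p[2]])
def pts(s,phi,th): return dict(stand=[0,0,0],shell=[0,0,.165],crank_centre=[0,-.22,.165],clutch=[0,s[3],.165],
  handle_grip=[.052*np.sin(phi),-.22,.165+.052*np.cos(phi)],hatch=[.084*np.sin(th),0,.165+.084*np.cos(th)])
E
python3 - <<'E'
from fit import *
obs=[("side","stand",263.9,228.5),("side","shell",265.6,179.4),("side","crank_centre",293.9,233.7),("side","handle_grip",298.8,248.2),("side","hatch",240.6,199.1),("side","clutch",284.1,208.8),
("top","shell",238.2,176.6),("top","crank_centre",324.1,166.0),("top","handle_grip",319.9,158.6),("top","hatch",240.3,204.7),("top","clutch",289,166.7)]
def res(v,full=False):
    P=pts(v[:4],v[4],v[5]); r=[]
    for c,t,u,w in obs: r+=list(proj(cal[c]["K"],cal[c]["E"],world(v,P[t]))[0]-[u,w])
    return np.array(r)
best=min((least_squares(res,[.5,0,0,-.13,a,b],loss='soft_l1') for a in (0,2,4) for b in (0,2,4)),key=lambda s:s.cost)
v=best.x;print(v,best.cost)
for o,r in zip(obs,res(v).reshape(-1,2)):print(o[:2],r.round(1))
P=pts(v[:4],v[4],v[5]);print({k:world(v,p).round(4) for k,p in P.items()})
E
```

```text
[ 0.57703751  0.05745863  0.16541543 -0.12944061  2.79594675 -2.1912213 ] 14.556761012660594
('side', 'stand') [-0.3 -0.9]
('side', 'shell') [-0.5  0.6]
('side', 'crank_centre') [-0.9 -0.5]
('side', 'handle_grip') [ 0.  -0.3]
('side', 'hatch') [-0.5 -0.4]
('side', 'clutch') [-3.7  0.4]
('top', 'shell') [ 0.6 -3.2]
('top', 'crank_centre') [-0.1 -4.2]
('top', 'handle_grip') [-0.4  0.2]
('top', 'hatch') [ 2.7 -3.3]
('top', 'clutch') [ 0.1 -0.1]
{'stand': array([0.577 , 0.0575, 0.003 ]), 'shell': array([0.577 , 0.0575, 0.168 ]), 'crank_centre': array([ 0.6133, -0.1595,  0.168 ]), 'clutch': array([ 0.5984, -0.0702,  0.168 ]), 'handle_grip': array([ 0.6306, -0.1566,  0.1191]), 'hatch': array([0.5096, 0.0462, 0.1192])}
```

```bash
python3 - <<'E'
from fit import *
v=[0.57703751,0.05745863,0.16541543,-0.129,2.796,-2.191]
def ov(c,x0,y0,w,h,s):
    im=cv2.imread(f'pics/{c}0.png')[y0:y0+h,x0:x0+w]; im=cv2.resize(im,None,fx=s,fy=s,interpolation=cv2.INTER_CUBIC)
    def L(a,b,col):
        q=[proj(cal[c]["K"],cal[c]["E"],world(v,p))[0] for p in (a,b)]
        q=[tuple(int(t) for t in ((k+.5-[x0,y0])*s)) for k in q]; cv2.line(im,*q,col,1)
    phi=v[4]; hx,hz=.052*np.sin(phi),.165+.052*np.cos(phi)
    L([hx,-.25,hz],[hx,-.162,hz],(0,255,255))
    L([0,-.25,.165],[0,.12,.165],(0,0,255))
    for a,b in (((-.13,-.125,.0),(.13,-.125,.0)),((-.13,.125,0),(.13,.125,0)),((-.13,-.125,0),(-.13,.125,0)),((.13,-.125,0),(.13,.125,0))): L(a,b,(255,255,0))
    for yy in (-.075,.075):
        for k in range(24):
            a=[.092*np.sin(k*np.pi/12),yy,.165+.092*np.cos(k*np.pi/12)];b=[.092*np.sin((k+1)*np.pi/12),yy,.165+.092*np.cos((k+1)*np.pi/12)]; L(a,b,(255,0,255))
    return im
a=ov("top",175,120,165,120,4.8); b=ov("side",200,125,130,140,4.2)
cv2.imwrite('pics/a1.png',a); cv2.imwrite('pics/b1.png',b); print(a.shape,b.shape)
E
```

```text
(576, 792, 3) (588, 546, 3)
```

View pics/a1.png

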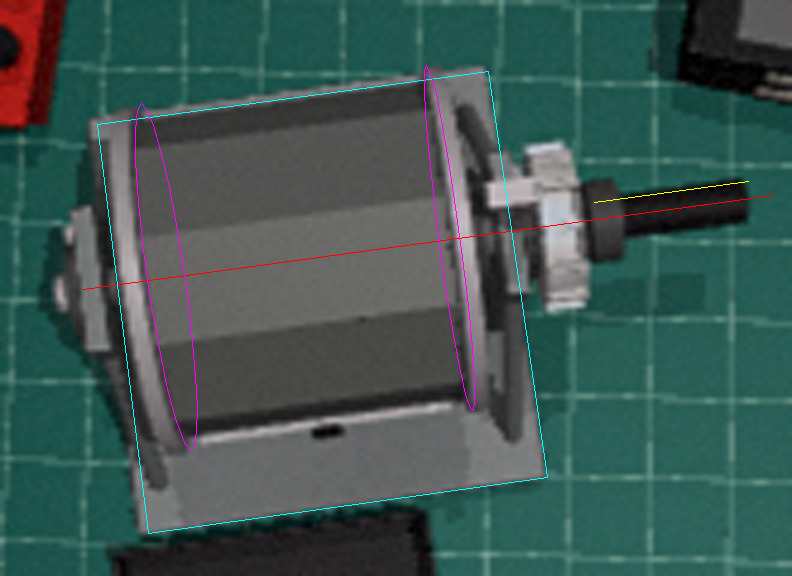

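View pics/b1.png

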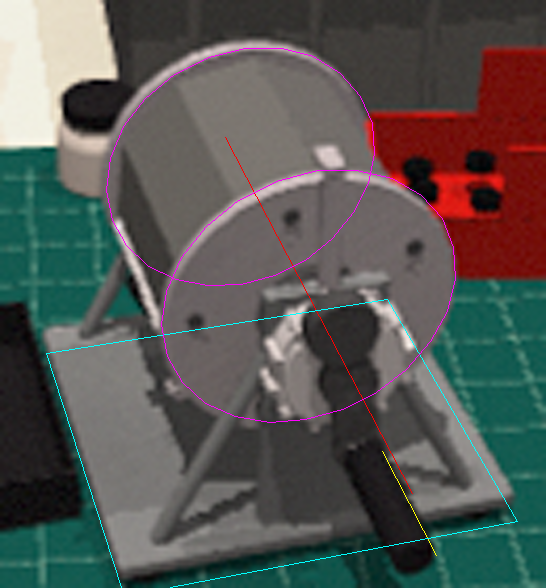

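```bash
python3 - <<'E'
from fit import *
v0=[0.57703751,0.05745863,0.16541543,3.1]
Hp=[("side",-.25,296.4-.5,256.7-.5),("side",-.162,285.9,232.8),("top",-.25,329.7,161.8),("top",-.162,304.7,164.3)]
def res(v,pri=1):
    r=[]
    for c,y,u,w in Hp: r+=list(proj(cal[c]["K"],cal[c]["E"],world(v,[.052*np.sin(v[3]),y,.165+.052*np.cos(v[3])]))[0]-[u,w])
    return np.r_[r,pri*(np.array(v[:2])-v0[:2])/.002,pri*(v[2]-v0[2])/.01]
for pri in (.5,1,5):
    s=least_squares(res,v0,args=(pri,)); v=s.x
    print(v.round(4),res(v)[:8].round(1),world(v,[0,-.22,.165]).round(4),world(v,[.052*np.sin(v[3]),-.22,.165+.052*np.cos(v[3])]).round(4))
# free handle point triangulation
def r2(p):
    q=[]
    for c,y,u,w in Hp: q+=list(proj(cal[c]["K"],cal[c]["E"],p[:3]+(y+.22)*np.array([-np.sin(p[3]),np.cos(p[3]),0]))[0]-[u,w])
    return q
s=least_squares(r2,[.62,-.16,.12,.165]);print(s.x.round(4),np.round(s.fun,1))
E
```

```text
[0.572  0.0554 0.1305 2.797 ] [ 1.9  2.1  0.6  0.4  2.2  0.5 -5.2  1.3] [ 0.6007 -0.1627  0.168 ] [ 0.6181 -0.1605  0.1191]
[0.5764 0.0566 0.1567 2.9874] [ 2.3  2.5  0.1  1.   1.6  0.2 -5.6  1.8] [ 0.6107 -0.1607  0.168 ] [ 0.6186 -0.1595  0.1166]
[0.577  0.0574 0.1651 3.0359] [ 2.4  2.4 -0.2  0.9  1.3  0.1 -5.8  2. ] [ 0.6132 -0.1596  0.168 ] [ 0.6186 -0.1587  0.1163]
[ 0.6163 -0.1627  0.1252  0.1124] [ 1.3  0.9  0.6 -0.9  3.5  1.  -4.1  1.2]
```

```bash
python3 -m creep '[0.0325,0.0215,0,0.098,0.085, 0.065,0.043,0,0.196,0.085, 0.0975,0.0645,0,0.294,0.085, 0.13,0.086,0,0.392,0.085, 0.1625,0.1075,0,0.49,0.085, 0.195,0.129,0,0.588,0.085, 0.2275,0.1505,0,0.686,0.085, 0.26,0.172,0,0.784,0.085, 0.2925,0.1935,0,0.882,0.085, 0.325,0.215,0,0.98,0.085]'
python3 -m creep '[0.0325,0.0215,0,0.098,0.085, 0.065,0.043,0,0.196,0.085, 0.0975,0.0645,0,0.294,0.085, 0.13,0.086,0,0.392,0.085, 0.1625,0.108,0,0.486,0.085, 0.1625,0.108,0,0.486,0.085, 0.1625,0.108,-0.03,0.486,0.085, 0.1625,0.108,-0.03,0.486,0.085]'
python3 - <<'E'
from h import *
snap("side","side1.png"); snap("top","top1.png")
o=bot.get_obs(); print(o["clock"],o["eef_pos"],o["tool_rot"],o["ft_force"],o["joint_pos"])
a=cv2.resize(cv2.imread('pics/side1.png')[150:270,230:340],None,fx=4,fy=4,interpolation=cv2.INTER_CUBIC)
b=cv2.resize(cv2.imread('pics/top1.png')[120:240,255:345],None,fx=4,fy=4,interpolation=cv2.INTER_CUBIC)
cv2.imwrite('pics/c1.png',np.hstack([a,b]))
E
```

```text
clock: 1.53
eef_pos: [0.4573, -0.2662, 0.206]
tool_rot: [0.811, 0.585, 0.0, 0.0]
ft_force: [-1.0, -1.2, 0.1]
grip_width: 0.085
grasp_force: 0.0
clock: 2.2
eef_pos: [0.616, -0.158, 0.17]
tool_rot: [0.648, 0.762, -0.002, -0.004]
ft_force: [-1.7, -0.3, -2.4]
grip_width: 0.0848
grasp_force: 0.0
2.3 [ 0.61685555 -0.15929228  0.17436858] [ 0.64845772  0.76124745 -0.00098391 -0.00198394] [ 0.05986393 -0.15551698 -0.06311536] [-2.52694748e-01  5.36476406e-01  3.62339135e-01  1.40108798e+00
 -3.33354055e-05  1.15842290e+00]
```

View pics/c1.png

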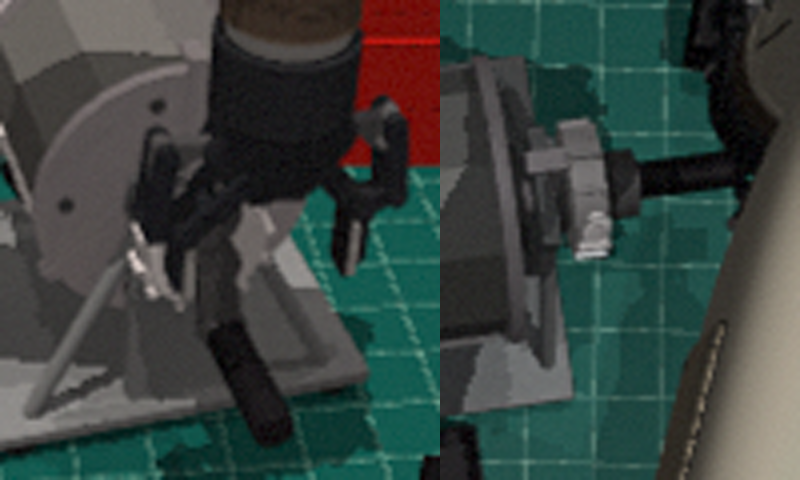

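```bash
python3 -m creep '[0,0,-0.03,0,0.085, 0,0,-0.06,0,0.085, 0,0,-0.079,0,0.085, 0,0,-0.079,0,0.085, 0,0,-0.079,0,0, 0,0,-0.079,0,0, 0,0,-0.079,0,0, 0,0,-0.079,0,0, 0,0,-0.079,0,0, 0,0,-0.079,0,0]'
python3 - <<'E'
from h import *
im,K,Ex=snap("side","side2.png")
o=bot.get_obs(); print(o["clock"],o["eef_pos"],o["tool_rot"],o["ft_force"],o["ft_torque"],o["grip_width"],o["grasp_force"])
cv2.imwrite('pics/d1.png',cv2.resize(im[130:270,220:350,::-1],None,fx=4,fy=4,interpolation=cv2.INTER_CUBIC))
E
```

```text
clock: 3.13
eef_pos: [0.6193, -0.1599, 0.0985]
tool_rot: [0.648, 0.761, 0.001, 0.001]
ft_force: [-0.7, 0.2, 13.7]
grip_width: 0.0155
grasp_force: 44.8
3.1833 [ 0.61993089 -0.15994553  0.10059781] [0.64829936 0.76138128 0.00112677 0.00228371] [-7.51688381  1.80572183 41.27957206] [ 0.47965422  1.58979622 -0.03193742] 0.00944951359960831 35.94591736793518
```

View pics/d1.png

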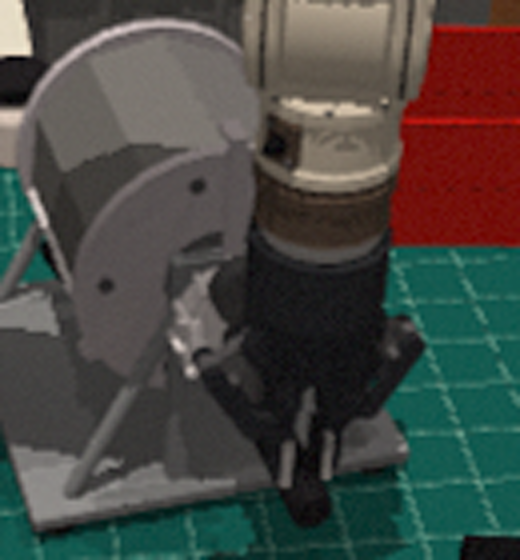

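```bash
python3 - <<'E'
from fit import *
for p in ([.62,-.16,.1006],[.62,-.16,.1196],[.6186,-.1587,.1163],[.6132,-.16,.168]): print(p,[proj(cal[c]["K"],cal[c]["E"],p)[0].round(1) for c in ("side","top")])
# look at fit with stand shifts along the ray: handle end & network pts, z offset free
E
```

```text
[0.62, -0.16, 0.1006] [array([294.1, 255. ]), array([319.4, 164. ])]
[0.62, -0.16, 0.1196] [array([294.6, 249. ]), array([320.7, 162.7])]
[0.6186, -0.1587, 0.1163] [array([293.8, 249.7]), array([320. , 163.4])]
[0.6132, -0.16, 0.168] [array([293. , 233.4]), array([324.2, 161.8])]
```

```bash
python3 -m creep '[0,0,0,0,0.085, 0,0,0,0,0.085, 0,0,0,0,0.085, 0,0,0,0,0.085]'
python3 - <<'E'
from h import *
o=bot.get_obs(); print(o["clock"],o["eef_pos"],o["ft_force"],o["ft_torque"],o["grip_width"],o["grasp_force"])
im,K,Ex=snap("side","side3.png")
im2,K,Ex=snap("top","top3.png")
for c in ("side","top"):
  for t in ("handle_grip","crank_centre"):
    r=bot.place_of(c,t)[:2]; print(c,t,[(round(a["centre"][0]*512,1),round(a["centre"][1]*384,1),round(a["score"],2)) for a in r])
a=cv2.resize(im[150:270,230:350,::-1],None,fx=5,fy=5,interpolation=cv2.INTER_CUBIC)
cv2.imwrite('pics/e1.png',a)
E
```

```text
clock: 3.52
eef_pos: [0.6179, -0.1594, 0.0962]
tool_rot: [0.648, 0.761, -0.0, -0.001]
ft_force: [-0.0, 0.6, 0.4]
grip_width: 0.0572
grasp_force: 0.0
3.5167 [ 0.61790346 -0.15942396  0.09624163] [-0.04034945  0.59859375  0.41124395] [-0.02352424 -0.01876747  0.01978946] 0.05718478680654438 0.0
side handle_grip [(298.6, 248.1, 0.74), (197.9, 227.4, 0.41)]
side crank_centre [(290.0, 232.0, 0.94)]
top handle_grip [(317.8, 163.0, 0.56)]
top crank_centre [(326.1, 165.1, 0.75)]
```

View pics/e1.png

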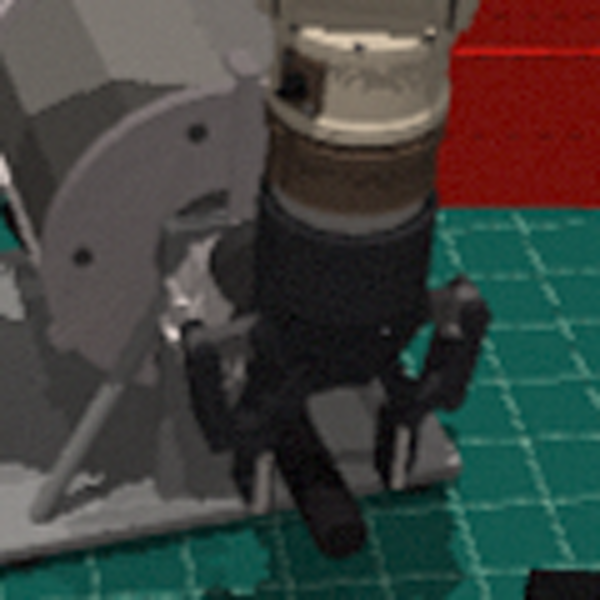

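```bash
python3 -m creep '[0,0,-0.013,0,0.085, 0,0,-0.013,0,0, 0,0,-0.013,0,0, 0,0,-0.013,0,0, 0,0,-0.013,0,0, 0,0,-0.013,0,0]'
python3 - <<'E'
from h import *
for i in range(1):
  o=bot.get_obs(); print(o["clock"],o["eef_pos"],o["ft_force"],o["ft_torque"],o["grip_width"],o["grasp_force"])
E
```

```text
clock: 4.32
eef_pos: [0.6189, -0.1597, 0.0844]
tool_rot: [0.648, 0.761, 0.0, 0.001]
ft_force: [-2.6, -0.7, 2.6]
grip_width: 0.0254
grasp_force: 16.9
4.3167 [ 0.61889809 -0.15966606  0.08444549] [-2.55321061 -0.69700915  2.61200458] [0.01860833 0.63253918 0.10763257] 0.025363366654096397 16.92403793334961
```

```bash
cat > arc.py <<'E'
import numpy as np,sys
def arc(p0,step,n,yaw=.16,r=.052,hold=0,steps=None):
    out=[]
    ps=p0+step*np.arange(1,n+1) if steps is None else p0+np.cumsum(steps)
    for p in ps:
        u=r*(np.sin(p)-np.sin(p0)); out.append("%.4f,%.4f,%.4f,0,0"%(u*np.cos(yaw),u*np.sin(yaw),r*(np.cos(p)-np.cos(p0))))
    return ", ".join(out+[out[-1]]*hold)
E
python3 -c "
from arc import *
print(arc(3.0,(1.5*np.pi-3)/7,7,hold=2));print(arc(1.5*np.pi,np.pi/14,7,hold=2))"
```

```text
-0.0125,-0.0020,-0.0002,0,0, -0.0247,-0.0040,0.0026,0,0, -0.0359,-0.0058,0.0083,0,0, -0.0454,-0.0073,0.0167,0,0, -0.0526,-0.0085,0.0270,0,0, -0.0571,-0.0092,0.0389,0,0, -0.0586,-0.0095,0.0515,0,0, -0.0586,-0.0095,0.0515,0,0, -0.0586,-0.0095,0.0515,0,0
0.0013,0.0002,0.0116,0,0, 0.0051,0.0008,0.0226,0,0, 0.0112,0.0018,0.0324,0,0, 0.0193,0.0031,0.0407,0,0, 0.0291,0.0047,0.0469,0,0, 0.0399,0.0064,0.0507,0,0, 0.0513,0.0083,0.0520,0,0, 0.0513,0.0083,0.0520,0,0, 0.0513,0.0083,0.0520,0,0
```

```bash
python3 -m creep '[-0.0125,-0.0020,-0.0002,0,0, -0.0247,-0.0040,0.0026,0,0, -0.0359,-0.0058,0.0083,0,0, -0.0454,-0.0073,0.0167,0,0, -0.0526,-0.0085,0.0270,0,0, -0.0571,-0.0092,0.0389,0,0, -0.0586,-0.0095,0.0515,0,0, -0.0586,-0.0095,0.0515,0,0, -0.0586,-0.0095,0.0515,0,0]'
python3 -c "
from h import *
o=bot.get_obs(); print(o['clock'],o['eef_pos'],o['ft_force'],o['ft_torque'],o['grip_width'],o['grasp_force'])"
```

```text
clock: 5.07
eef_pos: [0.5607, -0.1695, 0.1371]
tool_rot: [0.648, 0.761, 0.001, 0.002]
ft_force: [4.6, -0.2, 1.3]
grip_width: 0.024
grasp_force: 60.1
5.0667 [ 0.56066607 -0.1694555   0.13710577] [ 4.61455543 -0.16297179  1.25344739] [-0.1261159  -0.97785427 -0.0135188 ] 0.02400050537175064 60.10018765926361
```

```bash
python3 -m creep '[0.0013,0.0002,0.0116,0,0, 0.0051,0.0008,0.0226,0,0, 0.0112,0.0018,0.0324,0,0, 0.0193,0.0031,0.0407,0,0, 0.0291,0.0047,0.0469,0,0, 0.0399,0.0064,0.0507,0,0, 0.0513,0.0083,0.0520,0,0, 0.0513,0.0083,0.0520,0,0, 0.0513,0.0083,0.0520,0,0]'
python3 -c "
from arc import *
print(arc(0,np.pi/14,7,hold=2));print(arc(.5*np.pi,np.pi/14,7,hold=2))"
```

```text
clock: 5.82
eef_pos: [0.6114, -0.1609, 0.188]
tool_rot: [0.648, 0.761, -0.0, 0.0]
ft_force: [0.8, -1.0, 7.2]
grip_width: 0.0232
grasp_force: 61.0
0.0114,0.0018,-0.0013,0,0, 0.0223,0.0036,-0.0051,0,0, 0.0320,0.0052,-0.0113,0,0, 0.0401,0.0065,-0.0196,0,0, 0.0463,0.0075,-0.0294,0,0, 0.0500,0.0081,-0.0404,0,0, 0.0513,0.0083,-0.0520,0,0, 0.0513,0.0083,-0.0520,0,0, 0.0513,0.0083,-0.0520,0,0
-0.0013,-0.0002,-0.0116,0,0, -0.0051,-0.0008,-0.0226,0,0, -0.0112,-0.0018,-0.0324,0,0, -0.0193,-0.0031,-0.0407,0,0, -0.0291,-0.0047,-0.0469,0,0, -0.0399,-0.0064,-0.0507,0,0, -0.0513,-0.0083,-0.0520,0,0, -0.0513,-0.0083,-0.0520,0,0, -0.0513,-0.0083,-0.0520,0,0
```

```bash
python3 -m creep '[0.0114,0.0018,-0.0013,0,0, 0.0223,0.0036,-0.0051,0,0, 0.0320,0.0052,-0.0113,0,0, 0.0401,0.0065,-0.0196,0,0, 0.0463,0.0075,-0.0294,0,0, 0.0500,0.0081,-0.0404,0,0, 0.0513,0.0083,-0.0520,0,0, 0.0513,0.0083,-0.0520,0,0, 0.0513,0.0083,-0.0520,0,0]'
python3 - <<'E'
from h import *
im,K,Ex=snap("side","side4.png")
for t in ("handle_grip","crank_centre","hatch","shell"):
    r=bot.place_of("side",t)[:2]; print(t,[(round(a["centre"][0]*512,1),round(a["centre"][1]*384,1),round(a["score"],2)) for a in r])
o=bot.get_obs(); print(o['clock'],o['eef_pos'],o['ft_force'],o['ft_torque'],o['grip_width'],o['grasp_force'])
a=cv2.resize(im[130:260,210:350,::-1],None,fx=4.5,fy=4.5,interpolation=cv2.INTER_CUBIC)
cv2.imwrite('pics/f1.png',a)
E
```

```text
clock: 6.57
eef_pos: [0.6628, -0.1522, 0.1324]
tool_rot: [0.648, 0.761, 0.0, -0.0]
ft_force: [6.7, 0.2, -1.8]
grip_width: 0.024
grasp_force: 60.0
handle_grip [(314.0, 227.5, 0.51)]
crank_centre [(292.3, 231.9, 0.89)]
hatch [(249.9, 154.7, 0.93)]
shell [(265.7, 178.7, 0.93)]
6.8167 [ 0.66298115 -0.15222132  0.13369286] [ 8.58360344  0.32216368 -0.32026077] [ 0.10170375 -1.57983615  0.05481094] 0.023453098847261274 60.02490699291229
```

View pics/f1.png

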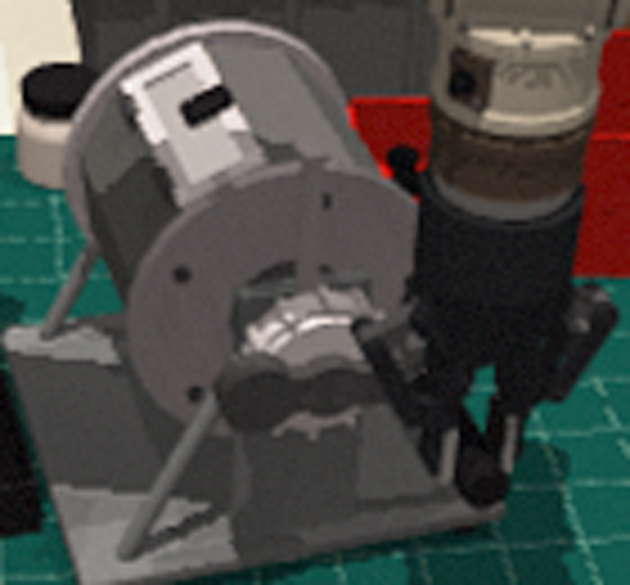

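```bash
python3 -c "
from arc import *
r=np.radians
print(arc(np.pi/2,0,0,steps=r([4,8,12,16,20,20,22,25,26,27])))
for a in (270,180,90,0): print(a,arc(r(a),r(27),10))"
```

```text
-0.0001,-0.0000,-0.0036,0,0, -0.0011,-0.0002,-0.0108,0,0, -0.0044,-0.0007,-0.0212,0,0, -0.0120,-0.0019,-0.0334,0,0, -0.0257,-0.0041,-0.0450,0,0, -0.0424,-0.0068,-0.0512,0,0, -0.0620,-0.0100,-0.0509,0,0, -0.0822,-0.0133,-0.0415,0,0, -0.0971,-0.0157,-0.0236,0,0, -0.1027,-0.0166,-0.0000,0,0
270 0.0056,0.0009,0.0236,0,0, 0.0212,0.0034,0.0421,0,0, 0.0433,0.0070,0.0514,0,0, 0.0672,0.0108,0.0495,0,0, 0.0876,0.0141,0.0368,0,0, 0.1002,0.0162,0.0161,0,0, 0.1020,0.0165,-0.0081,0,0, 0.0929,0.0150,-0.0306,0,0, 0.0746,0.0120,-0.0463,0,0, 0.0513,0.0083,-0.0520,0,0
180 -0.0233,-0.0038,0.0057,0,0, -0.0415,-0.0067,0.0214,0,0, -0.0507,-0.0082,0.0439,0,0, -0.0488,-0.0079,0.0681,0,0, -0.0363,-0.0059,0.0888,0,0, -0.0159,-0.0026,0.1015,0,0, 0.0080,0.0013,0.1034,0,0, 0.0302,0.0049,0.0941,0,0, 0.0457,0.0074,0.0756,0,0, 0.0513,0.0083,0.0520,0,0
90 -0.0056,-0.0009,-0.0236,0,0, -0.0212,-0.0034,-0.0421,0,0, -0.0433,-0.0070,-0.0514,0,0, -0.0672,-0.0108,-0.0495,0,0, -0.0876,-0.0141,-0.0368,0,0, -0.1002,-0.0162,-0.0161,0,0, -0.1020,-0.0165,0.0081,0,0, -0.0929,-0.0150,0.0306,0,0, -0.0746,-0.0120,0.0463,0,0, -0.0513,-0.0083,0.0520,0,0
0 0.0233,0.0038,-0.0057,0,0, 0.0415,0.0067,-0.0214,0,0, 0.0507,0.0082,-0.0439,0,0, 0.0488,0.0079,-0.0681,0,0, 0.0363,0.0059,-0.0888,0,0, 0.0159,0.0026,-0.1015,0,0, -0.0080,-0.0013,-0.1034,0,0, -0.0302,-0.0049,-0.0941,0,0, -0.0457,-0.0074,-0.0756,0,0, -0.0513,-0.0083,-0.0520,0,0
```

```bash
python3 -m creep '[0.0007,0,-0.0036,0,0, 0,0,-0.0108,0,0, -0.0034,-0.0007,-0.0212,0,0, -0.011,-0.0019,-0.0334,0,0, -0.0247,-0.0041,-0.0450,0,0, -0.0414,-0.0068,-0.0512,0,0, -0.0610,-0.0100,-0.0509,0,0, -0.0812,-0.0133,-0.0415,0,0, -0.0961,-0.0157,-0.0236,0,0, -0.1017,-0.0166,0,0,0]'
python3 -m creep '[0.0056,0.0009,0.0236,0,0, 0.0212,0.0034,0.0421,0,0, 0.0433,0.0070,0.0514,0,0, 0.0672,0.0108,0.0495,0,0, 0.0876,0.0141,0.0368,0,0, 0.1002,0.0162,0.0161,0,0, 0.1020,0.0165,-0.0081,0,0, 0.0929,0.0150,-0.0306,0,0, 0.0746,0.0120,-0.0463,0,0, 0.0513,0.0083,-0.0520,0,0]'
```

```text
clock: 7.65
eef_pos: [0.5602, -0.1694, 0.1348]
tool_rot: [0.649, 0.761, 0.001, 0.001]
ft_force: [16.7, 0.5, -3.6]
grip_width: 0.0239
grasp_force: 60.1
clock: 8.48
eef_pos: [0.6092, -0.1612, 0.0833]
tool_rot: [0.648, 0.761, -0.001, -0.001]
ft_force: [-0.3, 1.5, 32.5]
grip_width: 0.0235
grasp_force: 66.0
```

```bash
python3 -m creep '[-0.0233,-0.0038,0.0067,0,0, -0.0415,-0.0067,0.0224,0,0, -0.0507,-0.0082,0.0449,0,0, -0.0488,-0.0079,0.0691,0,0, -0.0363,-0.0059,0.0898,0,0, -0.0159,-0.0026,0.1025,0,0, 0.0080,0.0013,0.1044,0,0, 0.0302,0.0049,0.0951,0,0, 0.0457,0.0074,0.0766,0,0, 0.0513,0.0083,0.0530,0,0]'
python3 -m creep '[-0.0056,-0.0009,-0.0236,0,0, -0.0212,-0.0034,-0.0421,0,0, -0.0433,-0.0070,-0.0514,0,0, -0.0672,-0.0108,-0.0495,0,0, -0.0876,-0.0141,-0.0368,0,0, -0.1002,-0.0162,-0.0161,0,0, -0.1020,-0.0165,0.0081,0,0, -0.0929,-0.0150,0.0306,0,0, -0.0746,-0.0120,0.0463,0,0, -0.0513,-0.0083,0.0520,0,0]'
python3 -m creep '[0.0233,0.0038,-0.0057,0,0, 0.0415,0.0067,-0.0214,0,0, 0.0507,0.0082,-0.0439,0,0, 0.0488,0.0079,-0.0681,0,0, 0.0363,0.0059,-0.0888,0,0, 0.0159,0.0026,-0.1015,0,0, -0.0080,-0.0013,-0.1034,0,0, -0.0302,-0.0049,-0.0941,0,0, -0.0457,-0.0074,-0.0756,0,0, -0.0513,-0.0083,-0.0520,0,0]'
python3 -m creep '[0.0056,0.0009,0.0236,0,0, 0.0212,0.0034,0.0421,0,0, 0.0433,0.0070,0.0514,0,0, 0.0672,0.0108,0.0495,0,0, 0.0876,0.0141,0.0368,0,0, 0.1002,0.0162,0.0161,0,0, 0.1020,0.0165,-0.0081,0,0, 0.0929,0.0150,-0.0306,0,0, 0.0746,0.0120,-0.0463,0,0, 0.0513,0.0083,-0.0520,0,0]'
python3 - <<'E'
from h import *
o=bot.get_obs(); print(o['clock'])
im,K,Ex=snap("side","s5.png")
E
```

```text
clock: 9.32
eef_pos: [0.6635, -0.1521, 0.1349]
tool_rot: [0.648, 0.762, -0.001, -0.001]
ft_force: [-7.3, -0.9, 3.2]
grip_width: 0.0238
grasp_force: 63.3
clock: 10.15
eef_pos: [0.6101, -0.1611, 0.1886]
tool_rot: [0.649, 0.761, -0.001, -0.001]
ft_force: [-1.0, 0.1, -9.0]
grip_width: 0.024
grasp_force: 62.3
clock: 10.98
eef_pos: [0.5602, -0.1695, 0.1362]
tool_rot: [0.649, 0.761, 0.001, 0.001]
ft_force: [18.0, 1.0, -2.8]
grip_width: 0.023
grasp_force: 63.2
clock: 11.82
eef_pos: [0.609, -0.1612, 0.0834]
tool_rot: [0.648, 0.761, -0.002, -0.001]
ft_force: [-0.4, 1.7, 31.2]
grip_width: 0.0239
grasp_force: 67.1
11.8167
```

```bash
cat > ang.py <<'E'
from fit import *
S=[0.5765,0.0572,0.162]
K,E=cal["side"]["K"],cal["side"]["E"]
TH=np.radians(np.arange(-180,180,1.))
def face(im,y=-.085,rs=np.arange(.05,.092,.001)):
    g=im.astype(np.float32)
    P=np.array([[world(S,[r*np.sin(t),y,.165+r*np.cos(t)]) for t in TH] for r in rs])
    uv=proj(K,E,P.reshape(-1,3)).reshape(len(rs),len(TH),2).astype(np.float32)
    return cv2.remap(g,uv[...,0],uv[...,1],cv2.INTER_LINEAR)
def shellstrip(im,r=.084,ys=np.arange(-.06,.061,.004)):
    P=np.array([[world(S,[r*np.sin(t),y,.165+r*np.cos(t)]) for t in TH] for y in ys])
    uv=proj(K,E,P.reshape(-1,3)).reshape(len(ys),len(TH),2).astype(np.float32)
    return cv2.remap(im.astype(np.float32),uv[...,0],uv[...,1],cv2.INTER_LINEAR)
E
python3 - <<'E'
from ang import *
rows=[]
for f in ("side0","side4","s5"):
    im=cv2.imread(f'pics/{f}.png')
    a=face(im,rs=np.arange(.03,.096,.001)); b=shellstrip(im)
    rows+=[cv2.resize(a,(720,99),interpolation=cv2.INTER_NEAREST),cv2.resize(b,(720,93),interpolation=cv2.INTER_NEAREST)]
x=np.vstack(rows); 
for i in range(0,720,60): cv2.line(x,(i,0),(i,4),(0,0,255),1)
cv2.imwrite('pics/g1.png',x); print(x.shape)
E
```

```text
(576, 720, 3)[ WARN:0@1.785] global loadsave.cpp:1063 imwrite_ Unsupported depth image for selected encoder is fallbacked to CV_8U.
```

View pics/g1.png

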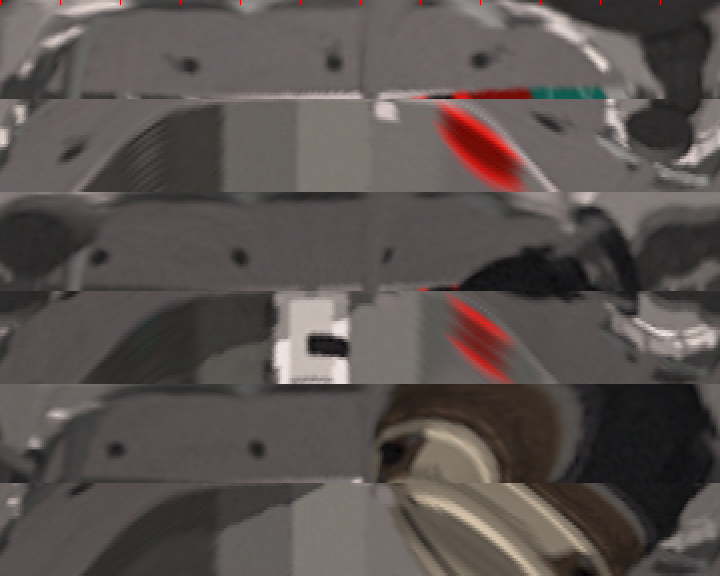

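```bash
cat > sim.py <<'E'
import numpy as np
def sim(segs,th,w,T,J=.0245,kc=.05,dt=1/1200,lag=.03,c0=None):
    """segs: list of (dt_row, crank step rad)."""
    v=np.concatenate([np.full(int(round(d/dt)),s/d) for d,s in segs]); cv=0. if c0 is None else c0
    TH=[];W=[]
    for x in v:
        cv+=(x-cv)*dt/lag
        tq=kc*(cv-w); f=T+.002*abs(w)
        if w==0: a=0 if abs(tq)<=T else (tq-np.sign(tq)*T)/J
        else: a=(tq-np.sign(w)*f)/J
        wn=w+a*dt
        w=0. if w*wn<0 else wn
        th+=w*dt; TH.append(th);W.append(w)
    return np.array(TH),np.array(W),cv
R=1/12
rows=lambda *degs:[(R,np.radians(d)) for d in degs]
H=[*rows(*[98.1/7]*7,0,0,*[90/7]*7,0,0,*[90/7]*7,0,0),(.25,0),*rows(4,8,12,16,20,20,22,25,26,27),*rows(*[27]*50)]
E
python3 - <<'E'
from sim import *
for J in (.0215,.0245,.028):
  for T in (.05,.06,.07,.08):
    th,w,_=sim(H,-2.11,0,T,J); i=int(round(2.25*1200))-1
    d=np.degrees(th[-1])%360; print(J,T,'at6.57',th[i].round(2),w[i].round(2),'end',(d-360 if d>180 else d).round(0),w[-1].round(2))
E
```

```text
0.0215 0.05 at6.57 0.1 0.72 end 13.0 4.48
0.0215 0.06 at6.57 -0.25 0.53 end -59.0 4.28
0.0215 0.07 at6.57 -0.6 0.34 end -130.0 4.09
0.0215 0.08 at6.57 -0.95 0.15 end 161.0 3.9
0.0245 0.05 at6.57 0.04 0.76 end -4.0 4.48
0.0245 0.06 at6.57 -0.3 0.57 end -75.0 4.28
0.0245 0.07 at6.57 -0.64 0.38 end -145.0 4.09
0.0245 0.08 at6.57 -0.98 0.19 end 146.0 3.9
0.028 0.05 at6.57 -0.03 0.8 end -22.0 4.47
0.028 0.06 at6.57 -0.36 0.61 end -94.0 4.28
0.028 0.07 at6.57 -0.69 0.42 end -163.0 4.09
0.028 0.08 at6.57 -1.02 0.23 end 129.0 3.9
```

```bash
python3 -m creep '[-0.0233,-0.0038,0.0067,0,0, -0.0415,-0.0067,0.0224,0,0, -0.0507,-0.0082,0.0449,0,0, -0.0488,-0.0079,0.0691,0,0, -0.0363,-0.0059,0.0898,0,0, -0.0159,-0.0026,0.1025,0,0, 0.0080,0.0013,0.1044,0,0, 0.0302,0.0049,0.0951,0,0, 0.0457,0.0074,0.0766,0,0, 0.0513,0.0083,0.0530,0,0]' | head -1
python3 -m creep '[-0.0056,-0.0009,-0.0236,0,0, -0.0212,-0.0034,-0.0421,0,0, -0.0433,-0.0070,-0.0514,0,0, -0.0672,-0.0108,-0.0495,0,0, -0.0876,-0.0141,-0.0368,0,0, -0.1002,-0.0162,-0.0161,0,0, -0.1020,-0.0165,0.0081,0,0, -0.0929,-0.0150,0.0306,0,0, -0.0746,-0.0120,0.0463,0,0, -0.0513,-0.0083,0.0520,0,0]' | tail -3
python3 -m creep '[0.0233,0.0038,-0.0057,0,0, 0.0415,0.0067,-0.0214,0,0, 0.0507,0.0082,-0.0439,0,0, 0.0488,0.0079,-0.0681,0,0, 0.0363,0.0059,-0.0888,0,0, 0.0159,0.0026,-0.1015,0,0, -0.0080,-0.0013,-0.1034,0,0, -0.0302,-0.0049,-0.0941,0,0, -0.0457,-0.0074,-0.0756,0,0, -0.0513,-0.0083,-0.0520,0,0]'| tail -3
python3 -m creep '[0.0056,0.0009,0.0236,0,0, 0.0212,0.0034,0.0421,0,0, 0.0433,0.0070,0.0514,0,0, 0.0672,0.0108,0.0495,0,0, 0.0876,0.0141,0.0368,0,0, 0.1002,0.0162,0.0161,0,0, 0.1020,0.0165,-0.0081,0,0, 0.0929,0.0150,-0.0306,0,0, 0.0746,0.0120,-0.0463,0,0, 0.0513,0.0083,-0.0520,0,0]'| tail -3
python3 -m creep '[-0.0233,-0.0038,0.0057,0,0, -0.0415,-0.0067,0.0214,0,0, -0.0507,-0.0082,0.0439,0,0, -0.0488,-0.0079,0.0681,0,0, -0.0363,-0.0059,0.0888,0,0, -0.0159,-0.0026,0.1015,0,0, 0.0080,0.0013,0.1034,0,0, 0.0302,0.0049,0.0941,0,0, 0.0457,0.0074,0.0756,0,0, 0.0513,0.0083,0.0520,0,0]'| tail -3
python3 -m creep '[-0.0056,-0.0009,-0.0236,0,0, -0.0212,-0.0034,-0.0421,0,0, -0.0433,-0.0070,-0.0514,0,0, -0.0672,-0.0108,-0.0495,0,0, -0.0876,-0.0141,-0.0368,0,0, -0.1002,-0.0162,-0.0161,0,0, -0.1020,-0.0165,0.0081,0,0, -0.0929,-0.0150,0.0306,0,0, -0.0746,-0.0120,0.0463,0,0, -0.0513,-0.0083,0.0520,0,0]' | tail -3
python3 -m creep '[0.0233,0.0038,-0.0057,0,0, 0.0415,0.0067,-0.0214,0,0, 0.0507,0.0082,-0.0439,0,0, 0.0488,0.0079,-0.0681,0,0, 0.0363,0.0059,-0.0888,0,0, 0.0159,0.0026,-0.1015,0,0, -0.0080,-0.0013,-0.1034,0,0, -0.0302,-0.0049,-0.0941,0,0, -0.0457,-0.0074,-0.0756,0,0, -0.0513,-0.0083,-0.0520,0,0]'| tail -3
python3 -m creep '[0.0056,0.0009,0.0236,0,0, 0.0212,0.0034,0.0421,0,0, 0.0433,0.0070,0.0514,0,0, 0.0672,0.0108,0.0495,0,0, 0.0876,0.0141,0.0368,0,0, 0.1002,0.0162,0.0161,0,0, 0.1020,0.0165,-0.0081,0,0, 0.0929,0.0150,-0.0306,0,0, 0.0746,0.0120,-0.0463,0,0, 0.0513,0.0083,-0.0520,0,0]'| tail -3
python3 -m creep '[-0.0233,-0.0038,0.0057,0,0, -0.0415,-0.0067,0.0214,0,0, -0.0507,-0.0082,0.0439,0,0, -0.0488,-0.0079,0.0681,0,0, -0.0363,-0.0059,0.0888,0,0, -0.0159,-0.0026,0.1015,0,0, 0.0080,0.0013,0.1034,0,0, 0.0302,0.0049,0.0941,0,0, 0.0457,0.0074,0.0756,0,0, 0.0513,0.0083,0.0520,0,0]'
cat > meas.py <<'E'
from ang import *
import sys
def meas(name):
    o=bot.get_obs(); im,_,_=snap("side",name+'.png'); bgr=im[:,:,::-1]
    h=bot.look_for("side","hatch")[:1]; p=bot.place_of("side","hatch")[:1]
    a=cv2.cvtColor(face(bgr,rs=np.arange(.055,.072,.001)),cv2.COLOR_BGR2GRAY)
    s=cv2.GaussianBlur(np.sort(a,0)[:5].mean(0)[None],(1,7),0)[0]; bg=cv2.medianBlur(a.mean(0)[None].astype(np.float32),5)[0]
    d=a.max(0)-s
    pk=[(int(np.degrees(TH[i]).round()),int(d[i]),int(a[:,i].max())) for i in range(3,357) if d[i]==d[i-3:i+4].max() and d[i]>25 and a[:,i].max()<140]
    print('clock',round(o["clock"],3),'holes',pk)
    st=cv2.cvtColor(shellstrip(bgr),cv2.COLOR_BGR2GRAY).mean(0); print('strip/10deg',[int(x) for x in st[70:240:10]],'from',-110)
    for q in (h,p):
        if q:
            u=np.array(q[0]["centre"])*[512,384]
            P=np.array([world(S,[.084*np.sin(t),0,.165+.084*np.cos(t)]) for t in TH]); e=np.linalg.norm(proj(K,E,P)-u,axis=1)
            print('net',u.round(1),round(q[0]["score"],2),'best deg',np.degrees(TH[e.argmin()]).round(),'err',e.min().round(1))
    return o
E
python3 -c "
from meas import *
meas('s6')"
```

```text
clock: 12.7
ft_force: [-0.4, -0.5, -11.2]
grip_width: 0.0234
grasp_force: 62.8
ft_force: [18.5, 0.9, -2.7]
grip_width: 0.0234
grasp_force: 63.9
ft_force: [0.0, 0.7, 28.8]
grip_width: 0.0235
grasp_force: 67.6
ft_force: [-6.5, -1.0, 3.3]
grip_width: 0.0234
grasp_force: 64.8
ft_force: [-0.8, 0.5, -11.5]
grip_width: 0.0235
grasp_force: 63.3
ft_force: [19.1, 0.5, -3.1]
grip_width: 0.0237
grasp_force: 64.4
ft_force: [0.4, -0.0, 28.1]
grip_width: 0.0235
grasp_force: 68.0
clock: 19.37
eef_pos: [0.6635, -0.1521, 0.1357]
tool_rot: [0.648, 0.762, -0.001, -0.001]
ft_force: [-6.5, -0.4, 1.9]
grip_width: 0.0233
grasp_force: 65.1
clock 19.367 holes [(-139, 44, 94), (-104, 30, 85), (-32, 41, 84), (40, 45, 80), (89, 52, 82), (102, 35, 101), (107, 31, 82), (130, 103, 124), (140, 29, 81)]
strip/10deg [66, 60, 54, 61, 62, 62, 81, 90, 94, 95, 106, 112, 118, 112, 97, 95, 120] from -110
net [254.9 172.6] 0.88 best deg -39.0 err 14.5
net [224.2 167.9] 0.74 best deg -67.0 err 13.3
```

```bash
python3 - <<'E'
from sim import *
for J in (.021,.0245,.029):
  for T in np.arange(.054,.092,.004):
    th,w,_=sim(H,-2.11,0,T,J); i=int(round(2.25*1200))-1; n=len(th)
    t2,w2,_=sim(H+[(.05,0)]+rows(*[27]*90),-2.11,0,T,J)
    f=lambda x:int((np.degrees(x)+180)%360-180)
    print(J,T.round(3),'delta s5->s6 mod360:',f(t2[-1]-t2[n-1]),'w',w2[-1].round(2),'min after pause',w2[n:].min().round(2))
E
echo "candidates s6-s5:"; python3 -c "
for a in (-157.5,58.5,130.5):
  print(a,[ (b-a+180)%360-180 for b in (-140,76,148)])"
python3 -c "
from arc import *
r=np.radians
print(arc(r(90),0,0,steps=r([20,13,7]),hold=7))"
```

```text
0.021 0.054 delta s5->s6 mod360: 87 w 4.4 min after pause 3.86
0.021 0.058 delta s5->s6 mod360: 54 w 4.32 min after pause 3.78
0.021 0.062 delta s5->s6 mod360: 20 w 4.25 min after pause 3.7
0.021 0.066 delta s5->s6 mod360: -12 w 4.17 min after pause 3.62
0.021 0.07 delta s5->s6 mod360: -45 w 4.09 min after pause 3.55
0.021 0.074 delta s5->s6 mod360: -79 w 4.01 min after pause 3.47
0.021 0.078 delta s5->s6 mod360: -112 w 3.94 min after pause 3.39
0.021 0.082 delta s5->s6 mod360: -145 w 3.86 min after pause 3.32
0.021 0.086 delta s5->s6 mod360: -178 w 3.78 min after pause 3.24
0.021 0.09 delta s5->s6 mod360: 147 w 3.71 min after pause 3.16
0.0245 0.054 delta s5->s6 mod360: 87 w 4.4 min after pause 3.92
0.0245 0.058 delta s5->s6 mod360: 54 w 4.32 min after pause 3.85
0.0245 0.062 delta s5->s6 mod360: 20 w 4.25 min after pause 3.77
0.0245 0.066 delta s5->s6 mod360: -12 w 4.17 min after pause 3.69
0.0245 0.07 delta s5->s6 mod360: -45 w 4.09 min after pause 3.61
0.0245 0.074 delta s5->s6 mod360: -79 w 4.01 min after pause 3.54
0.0245 0.078 delta s5->s6 mod360: -112 w 3.94 min after pause 3
[... 535 characters left out ...]
delta s5->s6 mod360: -79 w 4.01 min after pause 3.6
0.029 0.078 delta s5->s6 mod360: -112 w 3.94 min after pause 3.53
0.029 0.082 delta s5->s6 mod360: -145 w 3.86 min after pause 3.45
0.029 0.086 delta s5->s6 mod360: -178 w 3.78 min after pause 3.37
0.029 0.09 delta s5->s6 mod360: 147 w 3.71 min after pause 3.29
candidates s6-s5:
-157.5 [17.5, -126.5, -54.5]
58.5 [161.5, 17.5, 89.5]
130.5 [89.5, -54.5, 17.5]
-0.0031,-0.0005,-0.0178,0,0, -0.0083,-0.0013,-0.0283,0,0, -0.0120,-0.0019,-0.0334,0,0, -0.0120,-0.0019,-0.0334,0,0, -0.0120,-0.0019,-0.0334,0,0, -0.0120,-0.0019,-0.0334,0,0, -0.0120,-0.0019,-0.0334,0,0, -0.0120,-0.0019,-0.0334,0,0, -0.0120,-0.0019,-0.0334,0,0, -0.0120,-0.0019,-0.0334,0,0
```

```bash
python3 -m creep '[0,0,0,0,0, 0,0,0,0,0, 0,0,0,0,0, 0,0,0,0,0, 0,0,0,0,0, 0,0,0,0,0, 0,0,0,0,0, 0,0,0,0,0]'
python3 -c "
from meas import *
meas('s7')"
```

```text
clock: 20.18
eef_pos: [0.6631, -0.1522, 0.1359]
tool_rot: [0.648, 0.761, 0.0, -0.001]
ft_force: [5.4, 0.3, 0.4]
grip_width: 0.0236
grasp_force: 64.7
clock 20.183 holes [(-139, 44, 94), (-122, 27, 82), (-53, 38, 86), (20, 46, 83), (88, 50, 81), (104, 37, 90), (119, 29, 60), (130, 93, 116)]
strip/10deg [59, 55, 53, 51, 68, 74, 76, 78, 98, 104, 108, 110, 113, 112, 112, 91, 81] from -110
net [255.1 172.4] 0.77 best deg -38.0 err 14.4
net [292.8 232.5] 0.48 best deg 156.0 err 35.4
```

```bash
cat >> meas.py <<'E'
def topstrip(name):
    im,_,_=snap("top",name+'.png'); h=bot.look_for("top","hatch")[:1]
    Kt,Et=cal["top"]["K"],cal["top"]["E"]
    ys=np.arange(-.05,.051,.005); ts=np.radians(np.arange(-130,71,10))
    P=np.array([[world(S,[.084*np.sin(t),y,.165+.084*np.cos(t)]) for t in ts] for y in ys])
    uv=proj(Kt,Et,P.reshape(-1,3)).reshape(len(ys),len(ts),2).astype(np.float32)
    print('top strip from -130 by 10',cv2.remap(im[:,:,1].astype(np.float32),uv[...,0],uv[...,1],cv2.INTER_LINEAR).mean(0).astype(int).tolist())
    if h:
        u=np.array(h[0]["centre"])*[512,384]
        e=np.linalg.norm(proj(Kt,Et,np.array([world(S,[.084*np.sin(t),0,.165+.084*np.cos(t)]) for t in TH]))-u,axis=1); print(u.round(1),round(h[0]["score"],2),np.degrees(TH[e.argmin()]).round(),e.min().round(1))
E
python3 -c "
from meas import *
topstrip('t7')"
```

```text
top strip from -130 by 10 [45, 43, 26, 36, 39, 27, 41, 46, 48, 50, 73, 76, 80, 85, 74, 75, 76, 62, 53, 51, 62]
[234.1 173.5] 0.8 -8.0 3.9
```

```bash
python3 - <<'E'
from sim import *
# stop calibration
for J in (.019,.0215,.0245):
  for T in (.06,.07,.08):
    th,w,cv=sim(rows(*[27]*40)+[(1,0)],0,4,T,J); i=int(40/12*1200)-1
    print(J,T,'stop travel',np.degrees(th[-1]-th[i]).round(0),end=' | ')
print()
for st in ([20]+[30]*8+[15],[20]+[30]*7+[15],[20]+[33]*7+[15],[20]+[30]*6+[15]):
  for J,T in ((.0215,.06),(.0215,.07),(.019,.07),(.0245,.07)):
    th,w,cv=sim(rows(*st)+[(1.2,0)],0,0,T,J); print(sum(st),len(st),J,T,np.degrees(th[-1]).round(0),'wmax',w.max().round(1),'tstop',(np.argmax((w==0)&(th>.1))/1200).round(2))
E
```

```text
0.019 0.06 stop travel 59.0 | 0.019 0.07 stop travel 53.0 | 0.019 0.08 stop travel 47.0 | 0.0215 0.06 stop travel 66.0 | 0.0215 0.07 stop travel 59.0 | 0.0215 0.08 stop travel 53.0 | 0.0245 0.06 stop travel 74.0 | 0.0245 0.07 stop travel 66.0 | 0.0245 0.08 stop travel 59.0 | 
275 10 0.0215 0.06 169.0 wmax 4.0 tstop 1.45
275 10 0.0215 0.07 158.0 wmax 3.8 tstop 1.39
275 10 0.019 0.07 162.0 wmax 4.0 tstop 1.33
275 10 0.0245 0.07 153.0 wmax 3.6 tstop 1.45
245 9 0.0215 0.06 146.0 wmax 3.7 tstop 1.35
245 9 0.0215 0.07 136.0 wmax 3.6 tstop 1.29
245 9 0.019 0.07 140.0 wmax 3.8 tstop 1.24
245 9 0.0245 0.07 132.0 wmax 3.4 tstop 1.35
266 9 0.0215 0.06 165.0 wmax 4.2 tstop 1.38
266 9 0.0215 0.07 154.0 wmax 4.0 tstop 1.32
266 9 0.019 0.07 158.0 wmax 4.3 tstop 1.27
266 9 0.0245 0.07 149.0 wmax 3.8 tstop 1.38
215 8 0.0215 0.06 124.0 wmax 3.5 tstop 1.25
215 8 0.0215 0.07 115.0 wmax 3.4 tstop 1.19
215 8 0.019 0.07 119.0 wmax 3.5 tstop 1.14
215 8 0.0245 0.07 111.0 wmax 3.1 tstop 1.24
```

```bash
python3 -c "
from arc import *
r=np.radians
print(arc(r(90),0,0,steps=r([20]+[33]*7+[19]),hold=1))"
```

```text
-0.0031,-0.0005,-0.0178,0,0, -0.0204,-0.0033,-0.0415,0,0, -0.0478,-0.0077,-0.0519,0,0, -0.0762,-0.0123,-0.0455,0,0, -0.0967,-0.0156,-0.0244,0,0, -0.1025,-0.0165,0.0045,0,0, -0.0918,-0.0148,0.0320,0,0, -0.0680,-0.0110,0.0492,0,0, -0.0513,-0.0083,0.0520,0,0, -0.0513,-0.0083,0.0520,0,0
```

```bash
python3 -m creep '[-0.0031,-0.0005,-0.0178,0,0, -0.0204,-0.0033,-0.0415,0,0, -0.0478,-0.0077,-0.0519,0,0, -0.0762,-0.0123,-0.0455,0,0, -0.0967,-0.0156,-0.0244,0,0, -0.1025,-0.0165,0.0045,0,0, -0.0918,-0.0148,0.0320,0,0, -0.0680,-0.0110,0.0492,0,0, -0.0513,-0.0083,0.0520,0,0, -0.0513,-0.0083,0.0520,0,0]'
python3 -m creep '[0,0,0,0,0, 0,0,0,0,0, 0,0,0,0,0, 0,0,0,0,0, 0,0,0,0,0, 0,0,0,0,0, 0,0,0,0,0]'|head -1
python3 -c "
from meas import *
meas('s8'); topstrip('t8')"
```

```text
clock: 21.27
eef_pos: [0.614, -0.1605, 0.1881]
tool_rot: [0.648, 0.762, 0.0, 0.0]
ft_force: [3.1, 0.6, 4.5]
grip_width: 0.0234
grasp_force: 66.4
clock: 21.85
clock 21.85 holes [(-118, 26, 81), (-48, 37, 81), (-24, 37, 82), (5, 43, 72), (90, 72, 89), (110, 99, 137), (122, 108, 123), (137, 82, 101), (146, 79, 96), (174, 42, 86)]
strip/10deg [88, 82, 73, 73, 158, 78, 82, 85, 94, 108, 113, 118, 110, 83, 58, 38, 27] from -110
net [251.6 167.9] 0.57 best deg -38.0 err 8.7
net [231.9 179.1] 0.66 best deg -79.0 err 2.5
top strip from -130 by 10 [47, 126, 76, 75, 78, 71, 138, 47, 52, 54, 62, 87, 91, 97, 73, 75, 74, 75, 48, 48, 62]
[235.7 175.7] 0.95 -12.0 2.6
```

```bash
python3 - <<'E'
from sim import *
from arc import arc
r=np.radians
for st in ([20]+[33]*7+[19],[20]+[32]*5,[22]+[34]*4+[22],[20]+[30]*5,[20]+[30]*4+[20],[20]+[34]*4+[24]):
  print(st,sum(st),[int(np.degrees(sim(rows(*st)+[(1.2,0)],0,0,T,J)[0][-1])) for J,T in ((.0215,.06),(.0215,.07),(.0245,.07),(.0245,.075))])
for st in ([22]+[34]*4+[22],[20]+[30]*5,[20]+[32]*5): print(st,arc(0,0,0,steps=r(st),hold=4))
E
```

```text
[20, 33, 33, 33, 33, 33, 33, 33, 19] 270 [167, 157, 152, 147]
[20, 32, 32, 32, 32, 32] 180 [100, 92, 88, 85]
[22, 34, 34, 34, 34, 22] 180 [100, 93, 89, 86]
[20, 30, 30, 30, 30, 30] 170 [91, 84, 81, 77]
[20, 30, 30, 30, 30, 20] 160 [84, 77, 74, 71]
[20, 34, 34, 34, 34, 24] 180 [100, 93, 89, 86]
[22, 34, 34, 34, 34, 22] 0.0192,0.0031,-0.0038,0,0, 0.0426,0.0069,-0.0229,0,0, 0.0513,0.0083,-0.0520,0,0, 0.0426,0.0069,-0.0811,0,0, 0.0192,0.0031,-0.1002,0,0, 0.0000,0.0000,-0.1040,0,0, 0.0000,0.0000,-0.1040,0,0, 0.0000,0.0000,-0.1040,0,0, 0.0000,0.0000,-0.1040,0,0, 0.0000,0.0000,-0.1040,0,0
[20, 30, 30, 30, 30, 30] 0.0176,0.0028,-0.0031,0,0, 0.0393,0.0063,-0.0186,0,0, 0.0506,0.0082,-0.0430,0,0, 0.0482,0.0078,-0.0698,0,0, 0.0330,0.0053,-0.0918,0,0, 0.0089,0.0014,-0.1032,0,0, 0.0089,0.0014,-0.1032,0,0, 0.0089,0.0014,-0.1032,0,0, 0.0089,0.0014,-0.1032,0,0, 0.0089,0.0014,-0.1032,0,0
[20, 32, 32, 32, 32, 32] 0.0176,0.0028,-0.0031,0,0, 0.0405,0.0065,-0.0200,0,0, 0.0511,0.0082,-0.0466,0,0, 0.0461,0.0074,-0.0748,0,0, 0.0272,0.0044,-0.0961,0,0, 0.0000,0.0000,-0.1040,0,0, 0.0000,0.0000,-0.1040,0,0, 0.0000,0.0000,-0.1040,0,0, 0.0000,0.0000,-0.1040,0,0, 0.0000,0.0000,-0.1040,0,0
```

```bash
python3 -m creep '[0.0192,0.0031,-0.0038,0,0, 0.0426,0.0069,-0.0229,0,0, 0.0513,0.0083,-0.0520,0,0, 0.0426,0.0069,-0.0811,0,0, 0.0192,0.0031,-0.1002,0,0, 0,0,-0.104,0,0, 0,0,-0.104,0,0, 0,0,-0.104,0,0, 0,0,-0.104,0,0, 0,0,-0.104,0,0]'
python3 -m creep '[0,0,0,0,0, 0,0,0,0,0, 0,0,0,0,0]'|head -1
python3 -c "
from meas import *
meas('s9'); topstrip('t9')"
```

```text
clock: 22.93
eef_pos: [0.6118, -0.1608, 0.0846]
tool_rot: [0.648, 0.761, -0.0, -0.0]
ft_force: [-0.8, -1.5, -7.0]
grip_width: 0.0233
grasp_force: 65.3
clock: 23.18
clock 23.183 holes [(-98, 28, 83), (-27, 42, 82), (17, 64, 106), (23, 58, 94), (173, 44, 65)]
strip/10deg [58, 53, 48, 69, 70, 73, 72, 103, 107, 112, 91, 196, 138, 100, 104, 104, 107] from -110
net [251.2 169.5] 0.62 best deg -41.0 err 9.7
net [269.4 150.5] 0.59 best deg 7.0 err 1.8
top strip from -130 by 10 [45, 44, 43, 48, 49, 44, 44, 45, 47, 70, 74, 77, 65, 132, 108, 95, 83, 63, 63, 65, 98]
[236.  175.2] 0.65 -11.0 2.2
```

```bash
python3 - <<'E'
from sim import *
from arc import arc
r=np.radians
for st in ([15,25],[20,25],[25,30],[20,30,20],[15,25,15],[20,20,10],[30]):
  print(st,sum(st),[round(np.degrees(sim(rows(*st)+[(1.2,0)],0,0,T,J)[0][-1]),1) for J,T in ((.0215,.05),(.0215,.06),(.0245,.06),(.0245,.07))])
for st in ([15,25],[20,25],[25,30],[15,25,15]): print(st,arc(np.pi,0,0,steps=-r(st),hold=1))
E
```

```text
[15, 25] 40 [np.float64(11.5), np.float64(9.5), np.float64(8.8), np.float64(7.2)]
[20, 25] 45 [np.float64(14.6), np.float64(12.4), np.float64(11.5), np.float64(9.7)]
[25, 30] 55 [np.float64(20.8), np.float64(18.1), np.float64(16.9), np.float64(14.7)]
[20, 30, 20] 70 [np.float64(29.2), np.float64(25.6), np.float64(24.1), np.float64(21.0)]
[15, 25, 15] 55 [np.float64(19.2), np.float64(16.3), np.float64(15.2), np.float64(12.8)]
[20, 20, 10] 50 [np.float64(16.7), np.float64(14.1), np.float64(13.1), np.float64(11.0)]
[30] 30 [np.float64(8.0), np.float64(6.7), np.float64(6.1), np.float64(5.2)]
[15, 25] 0.0133,0.0021,0.0018,0,0, 0.0330,0.0053,0.0122,0,0, 0.0330,0.0053,0.0122,0,0
[20, 25] 0.0176,0.0028,0.0031,0,0, 0.0363,0.0059,0.0152,0,0, 0.0363,0.0059,0.0152,0,0
[25, 30] 0.0217,0.0035,0.0049,0,0, 0.0421,0.0068,0.0222,0,0, 0.0421,0.0068,0.0222,0,0
[15, 25, 15] 0.0133,0.0021,0.0018,0,0, 0.0330,0.0053,0.0122,0,0, 0.0421,0.0068,0.0222,0,0, 0.0421,0.0068,0.0222,0,0
```

```bash
python3 -m creep '[0.0133,0.0021,0.0018,0,0, 0.033,0.0053,0.0122,0,0, 0.033,0.0053,0.0122,0,0, 0.033,0.0053,0.0122,0,0, 0.033,0.0053,0.0122,0,0, 0.033,0.0053,0.0122,0,0, 0.033,0.0053,0.0122,0,0, 0.033,0.0053,0.0122,0,0]'
python3 -c "
from meas import *
meas('s10'); topstrip('t10')
im=cv2.imread('pics/s10.png'); a=cv2.resize(im[125:245,215:345],None,fx=5,fy=5,interpolation=cv2.INTER_CUBIC)
cv2.imwrite('pics/v10.png',a)"
```

```text
clock: 24.1
eef_pos: [0.6471, -0.1549, 0.0987]
tool_rot: [0.648, 0.762, 0.002, 0.002]
ft_force: [6.5, 0.1, -6.5]
grip_width: 0.0238
grasp_force: 65.3
clock 24.1 holes [(-122, 31, 82), (-52, 36, 81), (21, 42, 79), (54, 57, 81), (58, 57, 78), (73, 55, 74), (121, 83, 100), (125, 83, 103), (144, 38, 78), (150, 38, 80), (155, 42, 81), (160, 40, 79), (175, 54, 98)]
strip/10deg [59, 55, 54, 51, 68, 77, 80, 79, 191, 184, 145, 178, 112, 111, 113, 97, 77] from -110
net [253.9 170.8] 0.93 best deg -38.0 err 12.4
net [255.2 152.9] 0.78 best deg -17.0 err 2.5
top strip from -130 by 10 [48, 45, 28, 36, 38, 28, 41, 49, 51, 51, 154, 123, 109, 152, 76, 77, 77, 67, 51, 50, 64]
[235.6 174.2] 0.92 -9.0 2.5
```

View pics/v10.png

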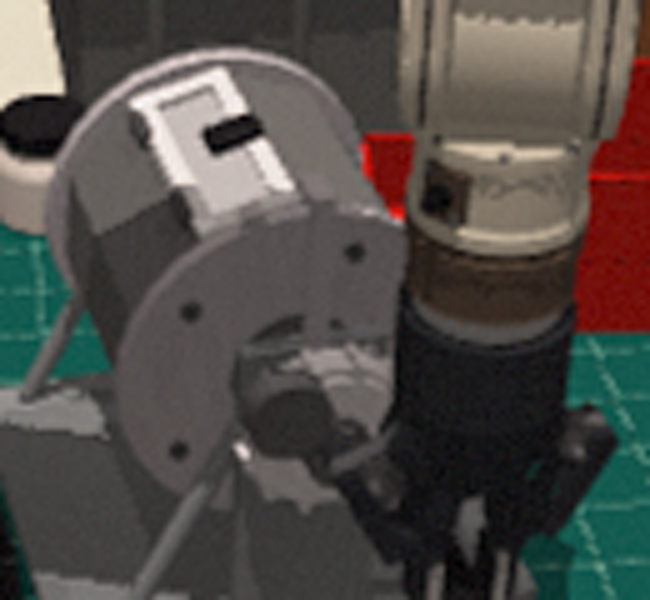

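```bash
python3 -c "
from arc import *
print(arc(np.radians(140),0,0,steps=np.radians([20,25]),hold=1))"
```

```text
-0.0154,-0.0025,-0.0090,0,0, -0.0375,-0.0060,-0.0120,0,0, -0.0375,-0.0060,-0.0120,0,0
```

```bash
python3 -m creep '[-0.0154,-0.0025,-0.009,0,0, -0.0375,-0.006,-0.012,0,0, -0.0375,-0.006,-0.012,0,0, -0.0375,-0.006,-0.012,0,0, -0.0375,-0.006,-0.012,0,0, -0.0375,-0.006,-0.012,0,0, -0.0375,-0.006,-0.012,0,0, -0.0375,-0.006,-0.012,0,0]'
python3 -c "
from meas import *
meas('s11'); topstrip('t11')"
```

```text
clock: 25.02
eef_pos: [0.6076, -0.1615, 0.0848]
tool_rot: [0.648, 0.761, -0.0, -0.0]
ft_force: [-0.9, -2.9, -10.8]
grip_width: 0.0234
grasp_force: 64.9
clock 25.017 holes [(-152, 50, 105), (-105, 31, 84), (-34, 41, 83), (16, 64, 94), (26, 46, 94), (109, 25, 58)]
strip/10deg [69, 66, 60, 63, 65, 65, 95, 101, 105, 89, 229, 179, 127, 115, 104, 107, 110] from -110
net [251.7 171.2] 0.7 best deg -43.0 err 11.3
net [264.5 150. ] 0.66 best deg -1.0 err 2.8
top strip from -130 by 10 [40, 39, 38, 40, 41, 38, 39, 41, 65, 68, 71, 67, 179, 124, 108, 150, 68, 68, 68, 75, 109]
[235.7 173.4] 0.9 -8.0 2.3
```

```bash
python3 -m creep '[0,0,0,0,0.085, 0,0,0,0,0.085, 0,0,0,0,0.085, 0,0,0,0,0.085, 0,0,0,0,0.085, 0,0,0,0,0.085]'
python3 -m creep '[0,0,0.025,0,0.085, 0,0,0.055,0,0.085, 0,-0.005,0.09,0,0.085, 0,-0.02,0.125,0,0.085, 0,-0.05,0.155,0,0.085, 0,-0.085,0.165,0,0.085, 0,-0.12,0.165,0,0.085, 0,-0.12,0.165,0,0.085, 0,-0.12,0.165,0,0.085]'
python3 -c "
from meas import *
meas('s12'); topstrip('t12'); o=bot.get_obs(); print(o['clock'],o['ft_force'])"
```

```text
clock: 25.77
eef_pos: [0.6082, -0.1613, 0.0866]
tool_rot: [0.648, 0.761, 0.001, 0.001]
ft_force: [-0.0, -0.1, -0.3]
grip_width: 0.085
grasp_force: 0.0
clock: 26.52
eef_pos: [0.6071, -0.2835, 0.2502]
tool_rot: [0.65, 0.76, 0.0, -0.0]
ft_force: [-0.3, 0.8, 0.4]
grip_width: 0.085
grasp_force: 0.0
clock 26.517 holes [(-173, 80, 101), (-153, 49, 103), (-105, 29, 84), (-35, 51, 102), (34, 83, 99)]
strip/10deg [70, 68, 71, 75, 75, 76, 111, 110, 110, 92, 229, 179, 142, 179, 100, 81, 63] from -110
net [252.1 168.3] 0.76 best deg -37.0 err 9.4
net [266.8 152.1] 0.63 best deg 2.0 err 0.4
top strip from -130 by 10 [58, 58, 57, 62, 64, 56, 58, 57, 90, 88, 88, 80, 210, 145, 128, 175, 80, 80, 80, 89, 129]
[235.4 174.8] 0.83 -10.0 2.7
26.7667 [0.05907017 0.30775448 0.03671021]
```

```bash
python3 - <<'E'
from ang import *
F={k:cv2.cvtColor(face(cv2.imread(f'pics/{k}.png'),y=-.08,rs=np.arange(.088,.104,.001)),cv2.COLOR_BGR2GRAY) for k in ('side0','side4','s5','s6','s7','s8','s9','s10','s11')}
med=np.median(np.stack(list(F.values())),0)
for k,a in F.items():
    d=np.abs(a-med).mean(0); d=np.convolve(d,np.ones(5)/5,'same')
    print(k,{int(np.degrees(TH[(i)])):int(d[i]) for i in range(2,358) if d[i]>9 and d[i]==d[max(0,i-8):i+9].max()})
# bottom region of the shell / frame seen past the -y side: compare candidate s5 lug at -157
E
```

```text
side0 {-117: 37, -80: 54, -26: 57, 3: 45, 56: 29, 97: 58, 114: 65, 131: 103, 177: 19}
side4 {-177: 9, -29: 34, -5: 25, 39: 17, 53: 29, 74: 19, 89: 15, 128: 19, 157: 43, 168: 40}
s5 {-173: 18, -145: 30, -106: 10, -1: 28, 27: 54, 45: 62, 65: 99, 100: 27, 119: 12, 152: 37, 172: 37}
s6 {-7: 24, 27: 50, 53: 27, 73: 19, 92: 16, 115: 14, 126: 19, 157: 40, 167: 44}
s7 {-5: 25, 38: 19, 53: 31, 74: 18, 92: 15, 115: 14, 127: 13, 157: 39, 167: 42}
s8 {-178: 11, -99: 10, -73: 30, -59: 32, -9: 23, 14: 84, 51: 44, 74: 23, 90: 18, 125: 21, 152: 24, 173: 15}
s9 {-175: 20, -145: 31, -105: 22, -2: 67, 14: 42, 26: 49, 45: 58, 65: 105, 100: 32, 119: 11, 152: 38, 171: 29}
s10 {-23: 31, 22: 15, 45: 47, 88: 37, 119: 12, 167: 32}
s11 {-170: 17, -145: 30, -107: 14, -6: 62, 26: 51, 45: 63, 64: 95, 99: 22, 119: 11, 152: 37, 172: 37}
```

```bash
python3 - <<'E'
from ang import *
g=lambda k:cv2.imread(f'pics/{k}.png')
for lab,fn in (('rim',lambda im:face(im,y=-.08,rs=np.arange(.086,.104,.001))),('face',lambda im:face(im,rs=np.arange(.03,.09,.001))),('shell',shellstrip)):
  for a,b in (('s5','s11'),('s5','s9'),('s9','s11'),('s6','s7')):
    d=np.abs(fn(g(a))-fn(g(b))).mean((0,2)); d=np.convolve(d,np.ones(5)/5,'same')
    print(lab,a,b,{int(np.degrees(TH[i])):int(d[i]) for i in range(2,358) if d[i]>6 and d[i]==d[max(0,i-8):i+9].max()})
E
```

```text
rim s5 s11 {-158: 9, -110: 8, -76: 8, -6: 51, 11: 16, 28: 9, 42: 10, 70: 23, 98: 11}
rim s5 s9 {-178: 7, -168: 9, -158: 9, -103: 14, -3: 51, 17: 24, 65: 11, 96: 7, 173: 10}
rim s9 s11 {-177: 12, -167: 13, -102: 11, -76: 6, -13: 35, -1: 42, 14: 32, 43: 10, 69: 22, 97: 14, 175: 11}
rim s6 s7 {28: 54, 52: 6, 126: 7}
face s5 s11 {-178: 6, -123: 8, -105: 8, -52: 9, -35: 10, 9: 18, 29: 13, 56: 6, 66: 7, 110: 7, 173: 13}
face s5 s9 {-165: 7, -152: 9, -122: 9, -99: 8, -52: 8, -28: 10, 12: 19, 54: 12, 108: 12, 176: 11}
face s9 s11 {-178: 8, -157: 8, -106: 8, -35: 9, 10: 32, 31: 21, 107: 9, 176: 21}
face s6 s7 {-123: 8, -103: 7, -52: 9, -32: 9, 20: 8, 40: 8, 111: 8}
shell s5 s11 {-139: 10, -105: 13, -58: 16, -38: 14, -10: 104, 39: 11, 78: 8, 107: 8, 141: 6, 162: 7}
shell s5 s9 {-174: 6, -140: 11, -93: 6, -78: 16, -38: 17, -3: 100, 81: 13, 94: 14, 116: 11, 139: 9, 160: 10}
shell s9 s11 {-173: 7, -138: 9, -102: 14, -72: 6, -50: 21, -11: 128, 4: 41, 25: 49, 103: 17, 139: 13, 162: 12}
shell s6 s7 {-140: 10, -106: 9, -77: 10, -55: 12, -38: 11, -18: 8, 5: 6, 28: 15, 57: 75, 99: 6, 112: 6}
```

```bash
python3 -m creep '[0,0.035,0,0,0.085, 0,0.07,-0.01,0,0.085, 0,0.1,-0.04,0,0.085, 0,0.115,-0.075,0,0.085, 0,0.12,-0.11,0,0.085, 0,0.12,-0.14,0,0.085, 0,0.12,-0.165,0,0.085, 0,0.12,-0.165,0,0.085, 0,0.12,-0.165,0,0, 0,0.12,-0.165,0,0]'
python3 -m creep '[0,0,0,0,0, 0,0,0,0,0, 0,0,0,0,0, 0,0,0,0,0]'
python3 -c "
from arc import *
r=np.radians
print('ramp',arc(r(185),0,0,steps=r([5,10,15,20]+[25]+[28]*5)))
for a in (40,320,240,160,80,0,280,200,120): print(a,arc(r(a),r(28),10))"
```

```text
clock: 27.6
eef_pos: [0.6087, -0.1612, 0.0874]
tool_rot: [0.648, 0.762, 0.001, 0.001]
ft_force: [-0.1, -0.9, -0.0]
grip_width: 0.0633
grasp_force: 0.0
clock: 27.93
eef_pos: [0.609, -0.1619, 0.0877]
tool_rot: [0.648, 0.761, 0.001, 0.002]
ft_force: [0.4, 0.4, 3.5]
grip_width: 0.0234
grasp_force: 58.8
ramp -0.0044,-0.0007,0.0006,0,0, -0.0131,-0.0021,0.0029,0,0, -0.0250,-0.0040,0.0092,0,0, -0.0376,-0.0061,0.0220,0,0, -0.0461,-0.0074,0.0428,0,0, -0.0443,-0.0072,0.0679,0,0, -0.0312,-0.0050,0.0892,0,0, -0.0097,-0.0016,0.1018,0,0, 0.0151,0.0024,0.1027,0,0, 0.0375,0.0060,0.0916,0,0
40 0.0146,0.0024,-0.0204,0,0, 0.0181,0.0029,-0.0453,0,0, 0.0096,0.0015,-0.0689,0,0, -0.0089,-0.0014,-0.0857,0,0, -0.0330,-0.0053,-0.0918,0,0, -0.0571,-0.0092,-0.0857,0,0, -0.0756,-0.0122,-0.0689,0,0, -0.0841,-0.0136,-0.0453,0,0, -0.0806,-0.0130,-0.0204,0,0, -0.0660,-0.0107,-0.0000,0,0
320 0.0223,0.0036,0.0110,0,0, 0.0471,0.0076,0.0102,0,0, 0.0687,0.0111,-0.0024,0,0, 0.0818,0.0132,-0.0238,0,0, 0.0836,0.0135,-0.0489,0,0, 0.0735,0.0119,-0.0718,0,0, 0.0539,0.0087,-0.0873,0,0, 0.0294,0.0047,-0.0917,0,0, 0.0058,0.0009,-0
[... 1279 characters left out ...]
170,0,0, 0.1019,0.0164,-0.0072,0,0, 0.0967,0.0156,-0.0318,0,0, 0.0807,0.0130,-0.0511,0,0, 0.0577,0.0093,-0.0605,0,0, 0.0330,0.0053,-0.0579,0,0
200 -0.0206,-0.0033,0.0141,0,0, -0.0323,-0.0052,0.0363,0,0, -0.0323,-0.0052,0.0614,0,0, -0.0206,-0.0033,0.0837,0,0, 0.0000,0.0000,0.0977,0,0, 0.0247,0.0040,0.1004,0,0, 0.0477,0.0077,0.0909,0,0, 0.0637,0.0103,0.0717,0,0, 0.0689,0.0111,0.0470,0,0, 0.0620,0.0100,0.0229,0,0
120 -0.0173,-0.0028,-0.0181,0,0, -0.0409,-0.0066,-0.0259,0,0, -0.0653,-0.0105,-0.0215,0,0, -0.0849,-0.0137,-0.0060,0,0, -0.0950,-0.0153,0.0170,0,0, -0.0933,-0.0151,0.0421,0,0, -0.0801,-0.0129,0.0634,0,0, -0.0586,-0.0095,0.0760,0,0, -0.0338,-0.0055,0.0769,0,0, -0.0115,-0.0018,0.0658,0,0
```

```bash
python3 -m creep '[-0.0044,-0.0007,0.0006,0,0, -0.0131,-0.0021,0.0029,0,0, -0.0250,-0.0040,0.0092,0,0, -0.0376,-0.0061,0.0220,0,0, -0.0461,-0.0074,0.0428,0,0, -0.0443,-0.0072,0.0679,0,0, -0.0312,-0.0050,0.0892,0,0, -0.0097,-0.0016,0.1018,0,0, 0.0151,0.0024,0.1027,0,0, 0.0375,0.0060,0.0916,0,0]'
python3 -m creep '[0.0146,0.0024,-0.0204,0,0, 0.0181,0.0029,-0.0453,0,0, 0.0096,0.0015,-0.0689,0,0, -0.0089,-0.0014,-0.0857,0,0, -0.0330,-0.0053,-0.0918,0,0, -0.0571,-0.0092,-0.0857,0,0, -0.0756,-0.0122,-0.0689,0,0, -0.0841,-0.0136,-0.0453,0,0, -0.0806,-0.0130,-0.0204,0,0, -0.0660,-0.0107,0,0,0]' | tail -3
python3 -m creep '[0.0223,0.0036,0.0110,0,0, 0.0471,0.0076,0.0102,0,0, 0.0687,0.0111,-0.0024,0,0, 0.0818,0.0132,-0.0238,0,0, 0.0836,0.0135,-0.0489,0,0, 0.0735,0.0119,-0.0718,0,0, 0.0539,0.0087,-0.0873,0,0, 0.0294,0.0047,-0.0917,0,0, 0.0058,0.0009,-0.0839,0,0, -0.0115,-0.0018,-0.0658,0,0]' | tail -3
python3 -m creep '[-0.0068,-0.0011,0.0242,0,0, -0.0017,-0.0003,0.0488,0,0, 0.0143,0.0023,0.0681,0,0, 0.0373,0.0060,0.0775,0,0, 0.0620,0.0100,0.0749,0,0, 0.0826,0.0133,0.0608,0,0, 0.0943,0.0152,0.0386,0,0, 0.0943,0.0152,0.0134,0,0, 0.0826,0.0133,-0.0088,0,0, 0.0620,0.0100,-0.0229,0,0]' | tail -3
python3 -m creep '[-0.0247,-0.0040,-0.0026,0,0, -0.0477,-0.0077,0.0068,0,0, -0.0637,-0.0103,0.0261,0,0, -0.0689,-0.0111,0.0507,0,0, -0.0620,-0.0100,0.0749,0,0, -0.0448,-0.0072,0.0930,0,0, -0.0211,-0.0034,0.1007,0,0, 0.0033,0.0005,0.0964,0,0, 0.0229,0.0037,0.0809,0,0, 0.0330,0.0053,0.0579,0,0]' | tail -3
python3 -m creep '[-0.0017,-0.0003,-0.0251,0,0, -0.0149,-0.0024,-0.0464,0,0, -0.0364,-0.0059,-0.0590,0,0, -0.0612,-0.0099,-0.0599,0,0, -0.0836,-0.0135,-0.0489,0,0, -0.0982,-0.0158,-0.0285,0,0, -0.1016,-0.0164,-0.0036,0,0, -0.0931,-0.0150,0.0200,0,0, -0.0747,-0.0120,0.0369,0,0, -0.0506,-0.0082,0.0430,0,0]' | tail -3
python3 -m creep '[0.0241,0.0039,-0.0061,0,0, 0.0426,0.0069,-0.0229,0,0, 0.0511,0.0082,-0.0466,0,0, 0.0476,0.0077,-0.0715,0,0, 0.0330,0.0053,-0.0918,0,0, 0.0107,0.0017,-0.1029,0,0, -0.0142,-0.0023,-0.1020,0,0, -0.0357,-0.0058,-0.0894,0,0, -0.0488,-0.0079,-0.0681,0,0, -0.0506,-0.0082,-0.0430,0,0]' | tail -3
python3 -m creep '[0.0101,0.0016,0.0230,0,0, 0.0297,0.0048,0.0385,0,0, 0.0541,0.0087,0.0428,0,0, 0.0778,0.0125,0.0351,0,0, 0.0950,0.0153,0.0170,0,0, 0.1019,0.0164,-0.0072,0,0, 0.0967,0.0156,-0.0318,0,0, 0.0807,0.0130,-0.0511,0,0, 0.0577,0.0093,-0.0605,0,0, 0.0330,0.0053,-0.0579,0,0]' | tail -3
python3 -m creep '[-0.0206,-0.0033,0.0141,0,0, -0.0323,-0.0052,0.0363,0,0, -0.0323,-0.0052,0.0614,0,0, -0.0206,-0.0033,0.0837,0,0, 0,0,0.0977,0,0, 0.0247,0.0040,0.1004,0,0, 0.0477,0.0077,0.0909,0,0, 0.0637,0.0103,0.0717,0,0, 0.0689,0.0111,0.0470,0,0, 0.0620,0.0100,0.0229,0,0]' | tail -3
python3 -m creep '[-0.0173,-0.0028,-0.0181,0,0, -0.0409,-0.0066,-0.0259,0,0, -0.0653,-0.0105,-0.0215,0,0, -0.0849,-0.0137,-0.0060,0,0, -0.0950,-0.0153,0.0170,0,0, -0.0933,-0.0151,0.0421,0,0, -0.0801,-0.0129,0.0634,0,0, -0.0586,-0.0095,0.0760,0,0, -0.0338,-0.0055,0.0769,0,0, -0.0115,-0.0018,0.0658,0,0]' | tail -3
python3 -m creep '[0.0146,0.0024,-0.0204,0,0, 0.0181,0.0029,-0.0453,0,0, 0.0096,0.0015,-0.0689,0,0, -0.0089,-0.0014,-0.0857,0,0, -0.0330,-0.0053,-0.0918,0,0, -0.0571,-0.0092,-0.0857,0,0, -0.0756,-0.0122,-0.0689,0,0, -0.0841,-0.0136,-0.0453,0,0, -0.0806,-0.0130,-0.0204,0,0, -0.0660,-0.0107,0,0,0]'
python3 -c "
from meas import *
meas('s13')"
python3 -m creep '[0,0,0,0,0, 0,0,0,0,0, 0,0,0,0,0, 0,0,0,0,0, 0,0,0,0,0, 0,0,0,0,0, 0,0,0,0,0, 0,0,0,0,0]' | head -1
python3 -c "
from meas import *
meas('s14');topstrip('t14')"
```

```text
clock: 28.77
eef_pos: [0.645, -0.1558, 0.1802]
tool_rot: [0.649, 0.761, 0.0, 0.001]
ft_force: [-6.8, -1.7, -5.2]
grip_width: 0.0236
grasp_force: 61.5
ft_force: [12.1, -0.3, -16.3]
grip_width: 0.0231
grasp_force: 60.4
ft_force: [13.2, 0.1, 6.8]
grip_width: 0.0233
grasp_force: 63.4
ft_force: [-14.4, -0.3, 46.9]
grip_width: 0.0238
grasp_force: 68.0
ft_force: [-9.8, -1.9, 0.5]
grip_width: 0.0231
grasp_force: 63.2
ft_force: [-0.5, -1.2, -9.4]
grip_width: 0.0234
grasp_force: 62.0
ft_force: [16.6, 0.1, -4.5]
grip_width: 0.0235
grasp_force: 62.8
ft_force: [7.4, 1.4, 22.9]
grip_width: 0.0236
grasp_force: 66.2
ft_force: [-17.2, -3.5, 15.3]
grip_width: 0.0235
grasp_force: 65.6
ft_force: [-5.4, -1.1, -5.7]
grip_width: 0.0232
grasp_force: 62.9
clock: 37.1
eef_pos: [0.5779, -0.167, 0.1794]
tool_rot: [0.649, 0.761, 0.001, 0.001]
ft_force: [12.5, -0.9, -17.3]
grip_width: 0.0233
grasp_force: 61.7
clock 37.1 holes [(-165, 66, 83), (-109, 25, 81), (-72, 62, 83), (-63, 36, 73), (-55, 32, 79), (-39, 30, 80), (-31, 54, 78), (82, 53, 68), (131, 79, 97), (144, 62, 85)]
strip/10deg [78, 75, 60, 61, 61, 61, 93, 98, 102, 109, 91, 76, 48, 48, 48, 46, 42] from -110
net [245.6 167.9] 0.86 best deg -47.0 err 4.6
net [245.6 204.3] 0.86 best deg -143.0 err 1.3
clock: 37.92
clock 37.917 holes [(-162, 43, 70), (-154, 59, 112), (-126, 25, 79), (-80, 56, 80), (-75, 56, 82), (-65, 36, 75), (-57, 36, 77), (-36, 51, 82), (-31, 55, 80), (72, 51, 70), (84, 52, 67), (133, 62, 80), (147, 56, 80)]
strip/10deg [72, 61, 71, 165, 74, 78, 80, 86, 111, 116, 89, 76, 46, 50, 51, 47, 42] from -110
net [249.7 168.5] 0.95 best deg -42.0 err 8.0
net [234.3 185.3] 0.83 best deg -92.0 err 0.4
top strip from -130 by 10 [51, 46, 126, 143, 140, 144, 48, 51, 53, 56, 81, 86, 87, 83, 82, 82, 82, 57, 57, 56, 74]
[235.8 173.1] 0.8 -8.0 2.2
```

```bash
python3 - <<'E'
from sim import *
from arc import arc
r=np.radians
for T in (.066,.07,.074,.078,.082):
    th,w,_=sim(rows(5,10,15,20,25,*[28]*105),r(2),0,T,.0215); print(T,int((np.degrees(th[-1])+180)%360-180),w[-1].round(2),'time in band',(w>3.665).sum()/1200)
print(arc(r(320),0,0,steps=r([22]+[34]*4+[22]),hold=4))
E
```

```text
0.066 -35 4.37 time in band 8.123333333333333
0.07 -73 4.29 time in band 8.08
0.074 -111 4.22 time in band 8.030833333333334
0.078 -149 4.14 time in band 7.973333333333334
0.082 172 4.06 time in band 7.905
0.0171,0.0028,0.0096,0,0, 0.0471,0.0076,0.0102,0,0, 0.0723,0.0117,-0.0064,0,0, 0.0841,0.0136,-0.0344,0,0, 0.0783,0.0126,-0.0642,0,0, 0.0660,0.0107,-0.0797,0,0, 0.0660,0.0107,-0.0797,0,0, 0.0660,0.0107,-0.0797,0,0, 0.0660,0.0107,-0.0797,0,0, 0.0660,0.0107,-0.0797,0,0
```

Mean 4.14 rad/s, well inside the band for about 8 s. Now parking.

```bash
python3 -m creep '[0.0171,0.0028,0.0096,0,0, 0.0471,0.0076,0.0102,0,0, 0.0723,0.0117,-0.0064,0,0, 0.0841,0.0136,-0.0344,0,0, 0.0783,0.0126,-0.0642,0,0, 0.0660,0.0107,-0.0797,0,0, 0.0660,0.0107,-0.0797,0,0, 0.0660,0.0107,-0.0797,0,0, 0.0660,0.0107,-0.0797,0,0, 0.0660,0.0107,-0.0797,0,0]'
python3 -m creep '[0,0,0,0,0, 0,0,0,0,0, 0,0,0,0,0]'|head -1
python3 -c "
from meas import *
meas('s15'); topstrip('t15')"
```

```text
clock: 39.0
eef_pos: [0.6418, -0.1563, 0.0971]
tool_rot: [0.649, 0.761, -0.002, -0.002]
ft_force: [-6.7, -1.4, 6.7]
grip_width: 0.0231
grasp_force: 64.6
clock: 39.25
clock 39.25 holes [(-101, 28, 84), (-30, 40, 82), (42, 44, 81), (48, 43, 78), (53, 43, 71), (75, 50, 77), (129, 74, 93), (146, 39, 77), (158, 42, 81), (162, 41, 80), (174, 58, 91)]
strip/10deg [61, 55, 51, 64, 66, 67, 71, 95, 100, 103, 129, 183, 133, 176, 96, 98, 83] from -110
net [255.4 169.9] 0.78 best deg -33.0 err 12.6
net [265.4 151.8] 0.94 best deg 0.0 err 0.9
top strip from -130 by 10 [41, 39, 38, 43, 44, 39, 39, 42, 43, 64, 67, 71, 98, 124, 108, 144, 59, 64, 63, 72, 102]
[233.3 175.1] 0.67 -10.0 4.9
```

```bash
python3 -m creep '[0.0063,0.001,0.0064,0,0, 0.0063,0.001,0.0064,0,0, 0.0063,0.001,0.0064,0,0, 0.0063,0.001,0.0064,0,0, 0.0063,0.001,0.0064,0,0]' | head -2
python3 -m creep '[0,0,0,0,0.085, 0,0,0,0,0.085, 0,0,0,0,0.085, 0,0,0,0,0.085, 0,0,0,0,0.085, 0,0,0,0,0.085]'
python3 -m creep '[0,0,0.025,0,0.085, 0,0,0.055,0,0.085, 0,-0.005,0.09,0,0.085, 0,-0.02,0.125,0,0.085, 0,-0.05,0.15,0,0.085, 0,-0.085,0.155,0,0.085, 0,-0.12,0.155,0,0.085, 0,-0.12,0.155,0,0.085, 0,-0.12,0.155,0,0.085]'
python3 -c "
from meas import *
meas('s16'); topstrip('t16'); o=bot.get_obs(); print(o['clock'],o['ft_force']); meas('s17')"
```

```text
clock: 39.92
eef_pos: [0.649, -0.155, 0.1035]
clock: 40.42
eef_pos: [0.6511, -0.1544, 0.1035]
tool_rot: [0.648, 0.761, 0.0, -0.0]
ft_force: [0.0, -0.6, 0.2]
grip_width: 0.0851
grasp_force: 0.0
clock: 41.17
eef_pos: [0.6506, -0.2769, 0.2577]
tool_rot: [0.65, 0.76, 0.0, -0.0]
ft_force: [0.2, -0.2, -0.4]
grip_width: 0.0851
grasp_force: 0.0
clock 41.167 holes [(-171, 46, 103), (-166, 43, 104), (-154, 54, 106), (-106, 32, 85), (-36, 51, 101), (37, 51, 96), (55, 72, 99), (69, 25, 47), (126, 79, 100), (140, 26, 91), (175, 56, 97)]
strip/10deg [70, 67, 70, 75, 75, 75, 111, 110, 110, 93, 229, 179, 142, 180, 100, 103, 98] from -110
net [253.5 168.2] 0.92 best deg -35.0 err 10.1
net [267.2 153.8] 0.63 best deg 2.0 err 1.4
top strip from -130 by 10 [56, 57, 55, 59, 61, 54, 56, 56, 87, 86, 86, 78, 204, 141, 124, 172, 78, 78, 78, 88, 126]
[237.3 174.5] 0.82 -10.0 0.8
41.4167 [-0.83729936 -0.26758976  0.36033766]
clock 41.417 holes [(-172, 47, 102), (-163, 41, 102), (-154, 52, 105), (-105, 32, 84), (-35, 57, 101), (38, 53, 97), (53, 74, 102), (123, 80, 101), (140, 27, 92), (175, 56, 97)]
strip/10deg [70, 67, 69, 74, 75, 75, 111, 110, 110, 93, 229, 179, 142, 180, 100, 103, 97] from -110
net [256.4 169.2] 0.58 best deg -30.0 err 12.6
net [266.7 150.1] 0.89 best deg 2.0 err 2.4
```

The hatch is about 2° from vertical, the barrel is at rest, and the crank is released with the hand clear, so I'm handing the job in.

```bash
python3 -c "
from workcell import bot
print(bot.job_done())"
```

```text
the job is handed in; nothing more can be done
None
```

I handed the job in at about 41 s: the barrel ran at an estimated 40 turns a minute (4.1 rad/s) for about 8 s, then stopped with its hatch about 2° from vertical, and the crank is released. The speed comes from barrel angles in the camera pictures and a model of the clutch, since there was no direct speed reading; a first, slower run was repeated for margin, and I got no verdict back.

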